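# Load the insect hotel with oiled log slices and set the straightedge

## Robot

A 7-joint arm with a two-finger parallel gripper is mounted at the origin on the work surface. World frame = base frame: x ahead of the robot, y to its left, z up, the work surface at z = 0. Lengths are in m, angles in rad, forces in N, time in s.
With the tool pointing down it reaches from about 0.4 to 0.85 m from the base axis. Payload 10.4 kg.
Tool frame: the origin (TCP) lies at the very end of the fingers, on their centre line; the grasp point (between the pads) lies 19 mm behind it; z points along the fingers, y is the line along which they close (so a half turn about z gives the same grasp; the last joint's range is limited). The gripper opens to 87 mm and grips with 3 to 60 N. Pads are 19 mm wide; open, the fingers measure 117 mm over their backs; the gripper's body (75 mm by 190 mm) begins 51 mm behind the grasp point.
Start: joints at [-0.023, 0.332, -0.065, 1.46, 0.022, 1.35, -0.088], TCP at [0.625, 0, 0.198] pointing down, gripper open.
Joint ranges: [-2.6, 2.6], [-0.5, 2.12], [-1.47, 1.34], [0.16, 2.42], [-1.27, 4.41], [0.06, 2.06], [-2.6, 2.6]. Speed limits (rad/s): [2.22, 2.22, 2.79, 2.79, 3.14, 3.14, 3.14].

## Interface

Orientations are given as a unit quaternion [x, y, z, w].
In Python, from bench import status, camera, order gives the robot as it stands.
- The arm moves only by the tool jog_arm, never from a script. Its argument "plan" is a list of rows, each a list of 7 numbers: the turn, a rotation vector about the tool's x, y, z in rad, then the shift along the tool's x, y, z in mm, then the opening, from -1 (shut) to 1 (fully open). A call has 1 to 12 rows; each row is the pose to reach, as a shift and turn from the pose commanded when the call began, along the tool's axes at that moment; what a row does not reach only later rows make up. A row lasts 1/10 s, in which the tool goes at most 50 mm and 8.59 degrees, less where a joint would pass 70% of its speed; a pose out of reach is approached as far as the arm can. A call with a gripper value outside its range is refused whole. The fingers move at their own pace and stop on an object; "squeeze" is the grip in N (left out, the last holds). Time passes only in rows, so rows that repeat a pose let the fingers close. It gives the time, the measured TCP pose, the force, the opening and the grip force at its end, in the units of the state.
- status.read_state(): the state, without advancing time (a new reading comes with each control period).
- camera(name): name is "scene" or "side" or "wrist"; returns a dict with "image" (480x640x3 uint8, red, green, blue), "z_map" (480x640 float32, m along the optical axis (not along the pixel's ray), 0 where there is no reading), "fx", "fy", "cx", "cy" (pixels), "world_from_camera" (4x4, takes a point from camera to world coordinates); the wrist camera has in their place "mount" (4x4, takes a point from camera to tool coordinates, whose origin is the TCP and whose axes are the flange's). Camera axes: x right, y down, z forward; pixel columns grow to the right and rows downward; lengths in m; the calibration is good to about 2 mm. A picture is of the moment at which its call begins: read the wrist's pose just before it.
- order.close_job(): hands the job in; it is judged then, once.
The state is a dict: "time": time; "joint_positions": joint angles; "joint_vel": joint speeds; "joint_torque": joint torques, N m; "ee_pos": TCP position; "eef_rot": TCP orientation; "ft_force": force on the tool from outside, world axes, zero at the start; "torque": the same for the moment, N m; "width": finger opening in m; "grip_force": force on a finger pad.
Only numpy, scipy, OpenCV 4.12 (cv2) and the standard library are available. Lean on these libraries where they do the work, as an engineer would, in place of code of your own. Each camera call takes 0.05 s, during which the arm holds its last target. There are 200 camera calls.

## Task

Slide the spatula under each freshly oiled log slice on the drying rack, lift it and set it lying flat in the insect hotel, one slice to a bay and wholly inside it; the gripper itself must never touch a slice. When all are in, lay the spatula back flat on the cork mat, and only then lay the straightedge flat on the table, flush along the hotel's front edge and centred on it, ready for marking out the nails. Leave everything else on the table where it stands.

Things in the scene. Friction and masses are not known exactly. Their poses are not given: they have to be found in the camera images.
- hotel: Insect hotel, fixed: pale wooden box 150 (x, -85 to 65) x 306 (y) x 70 high. Origin: on the underside; open front to -x. 3 bays at y = -100, 0, 100, each 94 wide, open to front and top, with two ribs running front to back (60 clear between them, 9 wide, tops z = 50) on a 22 thick base: a free slot 28 high under a slice. Back wall, inner face x = 60. Front edge: upright face 22 high at x = -85.
- rack: Drying rack, fixed: grey, metal ribs, 150 (x, -85 to 65) x 306 (y), walls 60 high, no back. Origin: on the underside; front to -x. 3 bays at y = -100, 0, 100, each 94 wide, open to front and top, with two ribs running front to back (60 clear between them, 9 wide, tops z = 50) on a 22 thick base: a free slot 28 high under a slice. Each slice starts across the ribs of a bay.
- mat: Cork mat, fixed flat on the table: 70 (x) x 270 (y) x 4 thick. Origin: centre of its underside.
- spatula: Steel spatula, 0.18 kg. Origin: underside centre of the blade, which is 90 (x, -45 to 45) x 52 x 3, leading edge at +x. A thin neck rises from x = -42 to a level wooden handle 22 x 22, x = -65 to -165, axis at z = 45. Starts lying on the mat, blade centre about 60 from the mat's centre.
- spatula_grip (a point): Point on the spatula handle's axis to grip it, at (-95, 0, 45) in the spatula's frame.
- straightedge: Aluminium straightedge: flat bar 40 (x) x 290 (long, y) x 10 thick, with an upright black grip rib along its middle, 12 (x) x 90 (y), from z = 10 to 34. Origin: centre of its underside. Symmetric; 0.35 kg.
- hotel_bay0 (a point): Middle of one hotel bay, on the level of the rib tops (50 above the table), at y = -100 in the hotel's frame.
- hotel_bay1 (a point): Middle of one hotel bay, on the level of the rib tops (50 above the table), at y = 0 in the hotel's frame.
- hotel_bay2 (a point): Middle of one hotel bay, on the level of the rib tops (50 above the table), at y = 100 in the hotel's frame.
- slice0: Freshly oiled drilled log slice: wooden disc 80 across, 20 thick, about 0.1 kg, pale faces with dark holes and a bark rim. Origin: centre of its underside. May be absent.
- slice1: Freshly oiled drilled log slice: wooden disc 80 across, 20 thick, about 0.1 kg, pale faces with dark holes and a bark rim. Origin: centre of its underside. May be absent.
- slice2: Freshly oiled drilled log slice: wooden disc 80 across, 20 thick, about 0.1 kg, pale faces with dark holes and a bark rim. Origin: centre of its underside. May be absent.
- cone_a: Bystander: pine cone standing up, 53 wide, 79 high.
- cone_b: Bystander: pine cone standing up, 44 wide, 66 high.
- spool: Bystander: spool of string standing up between hotel and rack, 38 wide, 50 high.
- hammer: Bystander: hammer lying behind, 260 long; origin at mid length.
- oil_tin: Bystander: tin of wood oil, 72 wide, 110 high.
- log_end: Bystander: short piece of log near the robot, 44 wide, 40 high.
Not all that is in view belongs to the job. What is shaped like the slice0 but orange or turquoise is not meant.

How it is judged:
On the way, in this order (a step that is already met when the one before it is completed fails the run):
1. every slice present lies flat on the ribs of a hotel bay (x of slice0 in the frame of hotel between -0.045 and 0.028 m and z of slice0 in the frame of hotel between 0.045 and 0.055 m and angle between each of slice0, slice1, slice2's own z axis and vertical below 0.08 rad and linear speed of each of slice0, slice1, slice2 below 0.03 m/s and (y of slice0 in the frame of hotel between -0.112 and -0.088 m or y of slice0 in the frame of hotel between -0.012 and 0.012 m or y of slice0 in the frame of hotel between 0.088 and 0.112 m) and x of slice1 in the frame of hotel between -0.045 and 0.028 m and z of slice1 in the frame of hotel between 0.045 and 0.055 m and (y of slice1 in the frame of hotel between -0.112 and -0.088 m or y of slice1 in the frame of hotel between -0.012 and 0.012 m or y of slice1 in the frame of hotel between 0.088 and 0.112 m) and x of slice2 in the frame of hotel between -0.045 and 0.028 m and z of slice2 in the frame of hotel between 0.045 and 0.055 m and (y of slice2 in the frame of hotel between -0.112 and -0.088 m or y of slice2 in the frame of hotel between -0.012 and 0.012 m or y of slice2 in the frame of hotel between 0.088 and 0.112 m)), for 0.2 s.
2. the spatula lies flat on the cork mat, released (all of step 1 and x of spatula in the frame of mat between -0.035 and 0.035 m and y of spatula in the frame of mat between -0.135 and 0.135 m and x of spatula_grip in the frame of mat between -0.035 and 0.035 m and y of spatula_grip in the frame of mat between -0.135 and 0.135 m and angle between spatula's own z axis and vertical below 0.08 rad and height (world z) of spatula below 0.01 m and linear speed of spatula below 0.03 m/s and contact force between the fingers and spatula below 0.1 N), for 0.2 s.
3. the straightedge lies flush along the hotel's front edge, released (x of straightedge in the frame of hotel between -0.109 and -0.1 m and angle between the y axis of straightedge and the y axis of hotel, either way round below 0.02 rad and y of straightedge in the frame of hotel between -0.02 and 0.02 m and height (world z) of straightedge below 0.006 m and angle between straightedge's own z axis and vertical below 0.04 rad and linear speed of straightedge below 0.02 m/s and contact force between the fingers and straightedge below 0.1 N), for 0.2 s.
At the end, for the whole second after the job is handed in: Slices flat on the ribs of a hotel bay (centre -45 to 28 mm in x, within 12 mm in y of its point); spatula flat, blade centre and grip over the mat; straightedge flat along the hotel's front edge (gap under 4 mm, parallel within 0.02 rad, centred within 20 mm); all released, at rest (all of step 2 and all of step 3); the robot touches nothing.
It fails at once if the gripper or arm touches a slice (contact force between any of the arm, the fingers and slice0 above 0.5 N or contact force between any of the arm, the fingers and slice1 above 0.5 N or contact force between any of the arm, the fingers and slice2 above 0.5 N).
It fails at once if a bystander is moved by more than 30 mm (distance of any of cone_a, cone_b, spool, hammer, oil_tin, log_end from where it was at the start of the episode above 0.03 m).
Of slice0, slice1, slice2 only 2 to 3 are there at a start; the rules pass over those that are not, and their reading is None.
At some moment in a run one of straightedge, spatula may be knocked a few centimetres aside while the robot is not near it.
It also fails if it takes over 208 s, if anything falls off the work surface, if the arm or the gripper's body presses on something with over 40 N, if the wrist force passes 120 N, or if a joint passes its speed limit or range.

## Working session

There is one attempt and no reset: what is moved stays moved. The work goes in short steps, Python scripts to look and compute and a tool call to move; the robot and the scene stay as the last step left them, time stands still between calls to the robot, and variables do not carry over. Pictures are saved under pics/ and viewed, at most 14 in all, crops included, and the job is handed in when it is done.

Besides the shell and the picture viewer there is one more tool, called as name([rows], argument=value, ...), one row to a line, values as JSON. jog_arm: Moves the arm, as the interface text tells. Its arguments: {"type":"object","properties":{"plan":{"type":"array"},"squeeze":{"type":"number"}},"required":["plan"]}

```bash
ls; mkdir -p pics
cat > h.py <<'E'
import numpy as np,cv2
from bench import status,camera,order
from scipy.spatial.transform import Rotation as R
def snap(n,f=None):
    s=status.read_state(); c=camera(n)
    if n=="wrist":
        T=np.eye(4);T[:3,:3]=R.from_quat(s["eef_rot"]).as_matrix();T[:3,3]=s["ee_pos"];c["world_from_camera"]=T@np.array(c["mount"])
    c["world_from_camera"]=np.array(c["world_from_camera"])
    if f: cv2.imwrite("pics/"+f,c["image"][:,:,::-1])
    return c
def cloud(c):
    z=c["z_map"];v,u=np.mgrid[:480,:640]
    P=np.stack([(u-c["cx"])/c["fx"]*z,(v-c["cy"])/c["fy"]*z,z,np.ones_like(z)],-1)
    W=(P@c["world_from_camera"].T)[...,:3];W[z==0]=np.nan
    return W
E
python3 - <<'E'
from h import *
for n in("scene","side"):
    c=snap(n,n+"0.png");np.savez(n+"0.npz",W=cloud(c),im=c["image"]);print(n,c["world_from_camera"].round(3).tolist(),c["fx"])
s=status.read_state();print(s["time"],s["ee_pos"],s["eef_rot"],s["width"])
E
```

```text
pics
scene [[0.27, 0.719, -0.64, 1.364], [0.963, -0.208, 0.172, -0.121], [-0.01, -0.663, -0.749, 0.969], [0.0, 0.0, 0.0, 1.0]] 526.7078898057788
side [[-0.685, -0.509, 0.522, 0.01], [-0.729, 0.487, -0.482, 0.622], [-0.009, -0.71, -0.704, 0.865], [0.0, 0.0, 0.0, 1.0]] 456.42025324530755
0.1 [ 6.24620832e-01 -2.32618800e-05  1.97728293e-01] [ 7.07117097e-01  7.07096184e-01 -4.75682074e-04 -4.12651317e-04] 0.08680084033027458
```

View pics/scene0.png

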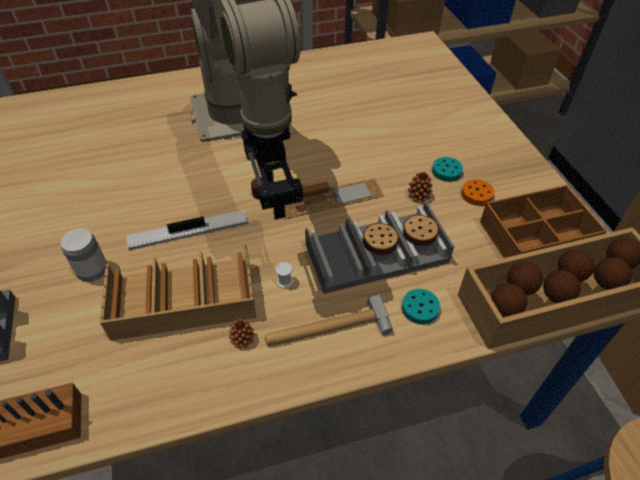

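View pics/side0.png

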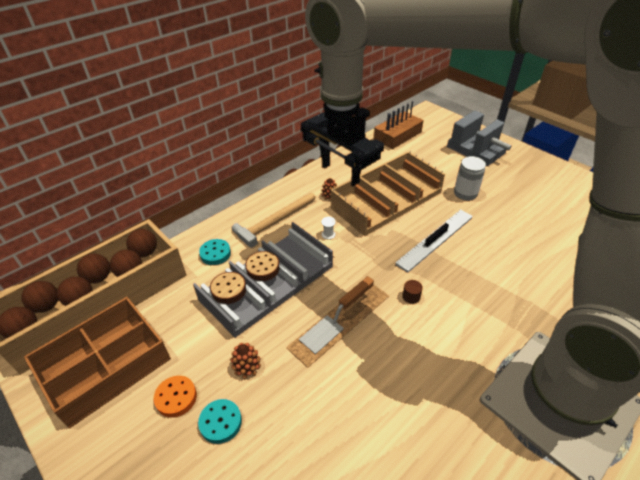

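Scene picture: the two slices lie in the grey rack at (380,237) and (421,229), pale with dark holes. The turquoise discs (447,168), (421,305) and the orange one (478,191) are decoys. Hotel is at (180,290), straightedge (188,230), and the spatula on the mat has its blade at (352,193) and handle at (315,189).

```bash
cat > meas.py <<'E'
from h import *
import sys
def load():
    P=[];C=[]
    for n in("scene","side"):
        d=np.load(n+"0.npz");P.append(d["W"].reshape(-1,3));C.append(d["im"].reshape(-1,3))
    return P,C
def sel(P,x0,x1,y0,y1,z0,z1):
    return (P[:,0]>x0)&(P[:,0]<x1)&(P[:,1]>y0)&(P[:,1]<y1)&(P[:,2]>z0)&(P[:,2]<z1)
def rect(Q):
    (c,s,a)=cv2.minAreaRect(Q[:,:2].astype(np.float32));return np.round(c,4),np.round(s,4),round(a,2)
E
python3 - <<'E'
from meas import *
d=np.load("scene0.npz");W=d["W"]
for n,(u,v) in dict(hotel=(180,290),hb=(180,322),rack=(340,265),s1=(380,237),s2=(421,229),blade=(352,193),hand=(315,189),st=(140,238),st2=(240,220),rib=(188,225),mat=(375,185),spool=(284,270),conea=(420,185),coneb=(241,333),tin=(78,240),ham=(380,310)).items(): print(n,W[v,u].round(3), d["im"][v,u])
d=np.load("side0.npz");W=d["W"]
for n,(u,v) in dict(hotel=(385,195),s1=(262,265),s2=(228,286),blade=(320,333),hand=(357,290),log=(412,288)).items(): print(n,W[v,u].round(3), d["im"][v,u])
E
```

```text
hotel [ 0.641 -0.227  0.021] [160 125  81]
hb [ 0.726 -0.236  0.025] [63 50 28]
rack [0.674 0.13  0.023] [60 56 55]
s1 [0.655 0.229 0.067] [156 118  77]
s2 [0.659 0.327 0.068] [138 106  62]
blade [0.445 0.236 0.007] [137 135 127]
hand [0.458 0.133 0.061] [74 48 24]
st [ 0.448 -0.306  0.006] [169 167 160]
st2 [ 0.462 -0.062  0.011] [139 139 131]
rib [ 0.458 -0.187  0.027] [0 9 0]
mat [0.431 0.305 0.004] [130  96  61]
spool [0.673 0.001 0.05 ] [178 179 179]
conea [0.512 0.39  0.056] [99 63 35]
coneb [ 0.8   -0.119  0.047] [55 30 11]
tin [ 0.514 -0.415  0.108] [166 163 158]
ham [0.812 0.174 0.024] [134 131 125]
hotel [ 0.62  -0.17   0.069] [202 155  98]
s1 [0.646 0.237 0.07 ] [208 161 101]
s2 [0.645 0.334 0.074] [222 174 107]
blade [0.444 0.239 0.007] [200 198 184]
hand [0.445 0.123 0.059] [109  69  36]
log [0.37  0.015 0.041] [105  57  32]
```

Run:
```python
from meas import *
P,C=load()
for i in(0,1):
    p=P[i];c=C[i].astype(int);print("cam",i)
    f=lambda *a:p[sel(p,*a)]
    for n,yy in(("s1",(.18,.281)),("s2",(.283,.39))):
        q=f(.58,.72,*yy,.064,.08);q=q[:,:];print(n,len(q),np.median(q,0).round(4),np.round(cv2.minEnclosingCircle(q[:,:2].astype(np.float32)),4) if 0 else rect(q))
    for n,b in dict(hotel=(.5,.78,-.42,-.05,.03,.078),rackall=(.55,.75,.04,.42,.03,.064),rackwall=(.55,.75,.04,.42,.054,.064)).items():
        q=f(*b);print(n,len(q),rect(q),np.percentile(q,[1,99],axis=0).round(3).tolist())
    # hotel/rack left & right outer walls: line fits along x
    for n,b in dict(hotelLo=(.55,.72,-.42,-.33,.062,.074),hotelHi=(.55,.72,-.11,-.03,.062,.074),backtop=(.68,.76,-.38,-.08,.06,.075),rackLo=(.59,.72,.05,.13,.055,.064),rackHi=(.59,.72,.35,.42,.055,.064)).items():
        q=f(*b); 
        if len(q)<20: print(n,len(q));continue
        print(n,len(q),q.mean(0).round(4),np.percentile(q,[2,98],axis=0).round(3)[:,:2].tolist(),rect(q))
    m=sel(p,.38,.52,.0,.36,.038,.08);q=p[m];print("handle",rect(q),q.mean(0).round(4))
    m=sel(p,.38,.52,.16,.36,.0045,.012)&(np.ptp(c,1)<30)&(c.sum(1)>200);print("blade",m.sum(),rect(p[m]),p[m].mean(0).round(4))
    m=sel(p,.35,.55,.0,.4,.001,.012)&(np.ptp(c,1)>50);
    m=sel(p,.40,.52,-.38,0,.002,.02)&(np.ptp(c,1)<30)&(c.sum(1)>200);print("straight",m.sum(),rect(p[m]),p[m].mean(0).round(4))
    m=sel(p,.40,.52,-.38,0,.018,.045);print("rib",m.sum(),rect(p[m]),p[m].mean(0).round(4))
```

```text
cam 0
s1 792 [0.6551 0.2297 0.0691] (array([0.6535, 0.2315]), array([0.0795, 0.0824]), 34.4)
s2 757 [0.6564 0.327  0.0693] (array([0.6532, 0.3306]), array([0.0808, 0.084 ]), 3.19)
hotel 5285 (array([ 0.6464, -0.2506]), array([0.3808, 0.2048]), 74.03) [[0.523, -0.413, 0.031], [0.743, -0.073, 0.074]]
rackall 3154 (array([0.6474, 0.2287]), array([0.1542, 0.3094]), 0.94) [[0.574, 0.075, 0.031], [0.722, 0.38, 0.063]]
rackwall 902 (array([0.6467, 0.2283]), array([0.1536, 0.3074]), 0.8) [[0.573, 0.075, 0.054], [0.722, 0.381, 0.064]]
hotelLo 347 [ 0.6658 -0.3679  0.0681] [[0.57, -0.382], [0.718, -0.333]] (array([ 0.6468, -0.3728]), array([0.1594, 0.0517]), 12.8)
hotelHi 126 [ 0.659  -0.0751  0.0694] [[0.596, -0.082], [0.718, -0.067]] (array([ 0.6557, -0.0748]), array([0.006 , 0.1272]), 84.57)
backtop 905 [ 0.7216 -0.2325  0.0671] [[0.685, -0.378], [0.741, -0.082]] (array([ 0.7043, -0.2291]), array([0.3027, 0.0567]), 85.5)
rackLo 143 [0.6581 0.078  0.0589] [[0.596, 0.075], [0.717, 0.082]] (array([0.655 , 0.0784]), array([0.1285, 0.0074]), 0.75)
rackHi 145 [0.6591 0.3767 0.0588] [[0.593, 0.354
[... 1296 characters left out ...]
376], [0.739, -0.09]] (array([ 0.7027, -0.2301]), array([0.299 , 0.0553]), 84.65)
rackLo 128 [0.6541 0.0824 0.0591] [[0.593, 0.078], [0.718, 0.086]] (array([0.6555, 0.0819]), array([0.0099, 0.1289]), 89.68)
rackHi 183 [0.6477 0.3778 0.0596] [[0.595, 0.353], [0.714, 0.385]] (array([0.6565, 0.3683]), array([0.1272, 0.0341]), 1.57)
handle (array([0.4335, 0.0867]), array([0.1958, 0.058 ]), 69.82) [0.4382 0.1206 0.0545]
blade 721 (array([0.4409, 0.236 ]), array([0.052 , 0.0933]), 3.69) [0.4408 0.2385 0.0072]
straight 973 (array([ 0.4534, -0.2135]), array([0.064 , 0.3423]), 6.65) [ 0.4466 -0.1718  0.0096]
rib 209 (array([ 0.4705, -0.2638]), array([0.033 , 0.2479]), 15.09) [ 0.4527 -0.198   0.0309]
```

Run:
```python
from meas import *
P,C=load()
for i in(0,1):
    p=P[i];c=C[i].astype(int)
    q=p[sel(p,.40,.50,.05,.20,.045,.075)];print("handle",len(q),rect(q),q[:,2].max(),np.percentile(q,[2,98],axis=0).round(3).tolist())
    q=p[sel(p,.45,.57,.34,.45,.01,.1)];print("cone_a",len(q),rect(q),np.percentile(q,[2,50,98],axis=0).round(3).tolist(), cv2.minEnclosingCircle(q[:,:2].astype(np.float32)))
    q=p[sel(p,.36,.52,.0,.4,.002,.03)&(np.ptp(c,1)>=35)];print("mat",rect(q))
    # hotel lateral walls narrow fit
    for y in(-.375,-.075):
        q=p[sel(p,.58,.70,y-.02,y+.015,.066,.073)];k=np.polyfit(q[:,0],q[:,1],1);print("hw",len(q),np.degrees(np.arctan(k[0])),np.polyval(k,.65))
    q=p[sel(p,.69,.76,-.36,-.1,.064,.073)];k=np.polyfit(q[:,1],q[:,0],1);print("back",len(q),-np.degrees(np.arctan(k[0])),np.polyval(k,-.23))
snap("wrist","w0.png")
```

```text
handle 257 (array([0.4475, 0.138 ]), array([0.0275, 0.0833]), 4.64) 0.06615911897633597 [[0.438, 0.102, 0.045], [0.461, 0.171, 0.062]]
cone_a 506 (array([0.5298, 0.389 ]), array([0.0598, 0.1064]), 69.17) [[0.48, 0.374, 0.012], [0.508, 0.394, 0.044], [0.525, 0.422, 0.075]] ((0.5276667475700378, 0.38072800636291504), 0.05659298971295357)
mat (array([0.4402, 0.2002]), array([0.159 , 0.3987]), 0.07)
hw 160 -5.659437495781143 -0.37497222863074836
hw 96 -5.524096308887515 -0.07429409107452847
back 561 -5.203206408306367 0.7232419744383105
handle 440 (array([0.4458, 0.1285]), array([0.0228, 0.1111]), 2.48) 0.06361954422626015 [[0.434, 0.078, 0.046], [0.457, 0.177, 0.062]]
cone_a 828 (array([0.523, 0.393]), array([0.0599, 0.1271]), 66.48) [[0.464, 0.359, 0.012], [0.482, 0.411, 0.047], [0.569, 0.434, 0.077]] ((0.5197157859802246, 0.38432586193084717), 0.06620471924543381)
mat (array([0.4401, 0.2011]), array([0.1598, 0.3977]), 0.04)
hw 74 -5.058048118295452 -0.37148017768788333
hw 89 -5.449831702576845 -0.07020485315303998
back 207 -4.498321973555333 0.7190415168561585
```

View pics/w0.png

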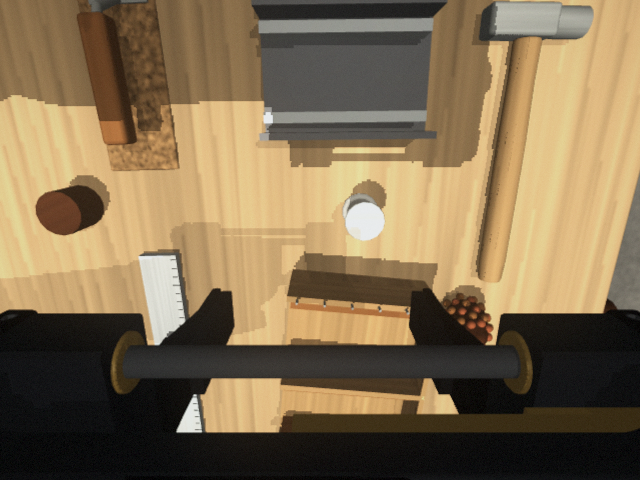

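Wrist view: image up is tool +x (world +y), so it will see the blade during the slide-in. Spatula handle is at (105,80), mat at (140,90), hotel at (355,340), rack at (350,70), spool at (365,215). Now moving to the handle.

jog_arm([
  [0,0,-0.01,20,-25,10,1],
  [0,0,-0.02,40,-50,20,1],
  [0,0,-0.03,65,-80,30,1],
  [0,0,-0.04,90,-110,40,1],
  [0,0,-0.05,115,-145,50,1],
  [0,0,-0.05,141,-178,60,1],
  [0,0,-0.05,141,-178,90,1],
  [0,0,-0.05,141,-178,120,1],
  [0,0,-0.05,141,-178,145,1],
  [0,0,-0.05,141,-178,160,1],
  [0,0,-0.05,141,-178,167,1],
  [0,0,-0.05,141,-178,167,1],
])

```text
time: 1.35
ee_pos: [0.4465, 0.1408, 0.0308]
eef_rot: [0.689, 0.725, -0.001, -0.0]
ft_force: [0.2, 0.3, 1.1]
width: 0.0871
grip_force: 0.0
```

jog_arm([
  [0,0,0,0,0,0,-1],
  [0,0,0,0,0,0,-1],
  [0,0,0,0,0,0,-1],
  [0,0,0,0,0,0,-1],
  [0,0,0,0,0,0,-1],
  [0,0,0,0,0,0,-1],
  [0,0,0,0,0,0,-1],
  [0,0,0,0,0,0,-1],
], squeeze=50)

```text
time: 2.15
ee_pos: [0.447, 0.141, 0.0315]
eef_rot: [0.689, 0.725, 0.0, 0.0]
ft_force: [0.4, 0.6, 0.1]
width: 0.0308
grip_force: 0.0
```

jog_arm([
  [0,0,0,0,0,0,-1],
  [0,0,0,0,0,0,-1],
  [0,0,0,0,0,0,-1],
  [0,0,0,0,0,-5,-1],
  [0,0,0,0,0,-15,-1],
  [0,0,0,0,0,-30,-1],
  [0,0,0,0,0,-50,-1],
  [0,0,0,0,0,-70,-1],
  [0,0,0,0,0,-90,-1],
  [0,0,0,0,0,-105,-1],
  [0,0,0,0,0,-110,-1],
  [0,0,0,0,0,-110,-1],
])

```text
time: 3.35
ee_pos: [0.4474, 0.1412, 0.1423]
eef_rot: [0.689, 0.725, 0.001, 0.0]
ft_force: [-0.0, -0.9, -2.1]
width: 0.0206
grip_force: 50.0
```

jog_arm([
  [0,0,0.135,8,-3,0,-1],
  [0,0,0.27,16,-6,0,-1],
  [0,0,0.405,24,-9,0,-1],
  [0,0,0.54,32,-12,0,-1],
  [0,0,0.675,40,-15,0,-1],
  [0,0,0.81,48,-18,0,-1],
  [0,0,0.945,56,-21,0,-1],
  [0,0,1.08,64,-24,0,-1],
  [0,0,1.215,72,-27,0,-1],
  [0,0,1.35,80,-30,0,-1],
  [0,0,1.485,86,-33,0,-1],
  [0,0,1.61,90,-33,0,-1],
])

```text
time: 4.55
ee_pos: [0.4086, 0.2294, 0.1404]
eef_rot: [1.0, 0.003, -0.001, 0.0]
ft_force: [-0.2, 0.4, -2.5]
width: 0.0212
grip_force: 50.0
```

Run:
```python
from h import *
s=status.read_state();c=snap("wrist","w1.png");np.savez("w1.npz",W=cloud(c),im=c["image"])
print(s["ee_pos"],R.from_quat(s["eef_rot"]).as_matrix()[:,0],s["joint_positions"])
```

```text
[0.40856479 0.22944781 0.14042871] [ 0.99998066  0.00599358 -0.00166195] [-0.33433421  0.04856146 -0.28056065  1.92134278  0.01413481  1.17536864
 -2.18485156]
```

View pics/w1.png

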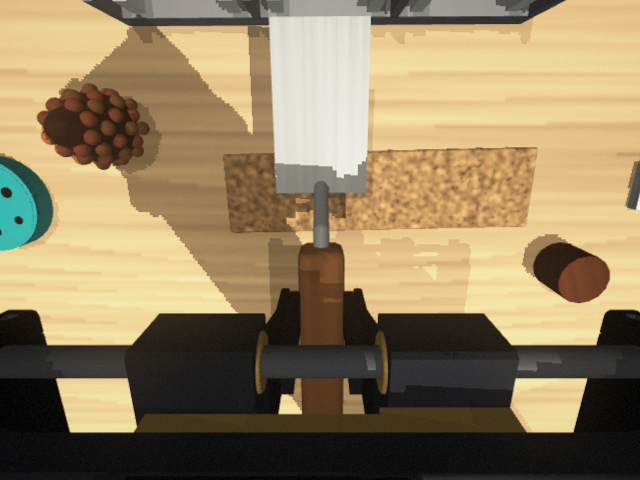

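Wrist view: blade from (270,15) to (367,190) is held with the handle straight. Mat spans (223,150)–(537,232), log_end (570,270), cone_a (95,125). The blade needs measuring in the tool frame.

```bash
cat > blade.py <<'E'
from meas import *
def blade(c,s):
    W=cloud(c).reshape(-1,3);im=c["image"].reshape(-1,3).astype(int)
    T=R.from_quat(s["eef_rot"]).as_matrix();L=(W-np.array(s["ee_pos"]))@T
    m=sel(L,.03,.2,-.05,.05,.015,.04)&(np.ptp(im,1)<25)&(im.sum(1)>300)
    q=L[m];k=np.linalg.lstsq(np.c_[q[:,:2],np.ones(len(q))],q[:,2],rcond=None)[0]
    # lateral mid by x-slices
    xs=np.linspace(.065,.13,14);mid=[]
    for x in xs:
        a=q[abs(q[:,0]-x)<.003,1];mid.append((a.min()+a.max())/2)
    l=np.polyfit(xs,mid,1)
    print("n",m.sum(),"toolx",np.percentile(q[:,0],[0.5,99.5]).round(4),"rect",rect(q),"lat slope deg",np.degrees(l[0]).round(2),"lat at .095",np.polyval(l,.095).round(4),"plane",k.round(4),"z mean",q[:,2].mean().round(4))
E
python3 - <<'E'
from blade import *
s=status.read_state();c=snap("wrist");blade(c,s)
W=cloud(c).reshape(-1,3);im=c["image"].reshape(-1,3).astype(int)
print("tab z",np.nanmedian(c["z_map"]))
m=sel(W,.36,.52,.0,.38,.0015,.012)&(im[:,0]-im[:,2]>20)&(im.sum(1)<400)
a=np.zeros(480*640,np.uint8);hsv=cv2.cvtColor(c["image"],cv2.COLOR_RGB2HSV).reshape(-1,3)
print(c["image"][190,450],c["image"][190,600],W[190*640+450],W[190*640+600])
W2=W.reshape(480,640,3)
for u,v in((223,155),(536,149),(527,226),(233,231)):
    # ray onto z=.004
    T=c["world_from_camera"];d=T[:3,:3]@[(u-c["cx"])/c["fx"],(v-c["cy"])/c["fy"],1];o=T[:3,3];print((o+d*(.004-o[2])/d[2]).round(4))
E
```

```text
n 16538 toolx [0.0497 0.1386] rect (array([ 0.0941, -0.0013]), array([0.052 , 0.0905]), 89.74) lat slope deg -0.52 lat at .095 -0.0013 plane [ 0.0244 -0.0008  0.0258] z mean 0.0281
tab z 0.29443473
[204 157  99] [233 198 143] [0.44065412 0.11719898 0.00318199] [ 0.43950624 -0.01819257 -0.00116365]
[0.4713 0.3142 0.004 ]
[0.4754 0.0481 0.004 ]
[0.4079 0.0443 0.004 ]
[0.4041 0.3108 0.004 ]
```

jog_arm([
  [0,0.005,0,0,0,-20,-1],
  [0,0.01,0,0,0,-50,-1],
  [0,0.02,0,0,0,-80,-1],
  [0,0.03,0,0,2,-105,-1],
  [0,0.03,0,0,3,-120,-1],
  [0,0.03,0,0,3,-120,-1],
])

```text
time: 5.25
ee_pos: [0.4104, 0.2263, 0.263]
eef_rot: [1.0, 0.007, 0.016, -0.001]
ft_force: [1.0, -0.7, -2.0]
width: 0.021
grip_force: 50.0
```

Run:
```python
from blade import *
s=status.read_state();c=snap("wrist","w2.png");blade(c,s);W=cloud(c).reshape(-1,3)
print(s["ee_pos"],R.from_quat(s["eef_rot"]).as_matrix()[:,0].round(4))
q=W[sel(W,.3,.5,0,.1,-.02,.02)];print("table",np.median(q[:,2]))
q=W[sel(W,.5,.8,.05,.42,.045,.064)];print("rack hi",len(q),rect(q),np.percentile(q,[1,99],axis=0).round(4).tolist())
# y histogram of high features near rack front
q=W[sel(W,.575,.60,.05,.42,.044,.066)];h,e=np.histogram(q[:,1],np.arange(.06,.40,.002))
print([(round(a,3),n) for a,n in zip(e,h) if n>15])
for yy in((.18,.281),(.283,.39)):
    q=W[sel(W,.58,.74,*yy,.065,.08)];print("slice",len(q),rect(q) if len(q)>10 else 0)
```

```text
n 16518 toolx [0.0497 0.1385] rect (array([ 0.0941, -0.0012]), array([0.0522, 0.0903]), 89.73) lat slope deg -0.21 lat at .095 -0.0013 plane [ 0.0253 -0.0015  0.0258] z mean 0.0283
[0.41037224 0.22633979 0.26298311] [0.9994 0.0138 0.0326]
table -0.0009482881566383883
rack hi 5200 (array([0.588 , 0.2543]), array([0.1129, 0.3608]), 12.98) [[0.5029, 0.076, 0.0454], [0.6186, 0.4075, 0.0632]]
[(np.float64(0.074), np.int64(24)), (np.float64(0.076), np.int64(64)), (np.float64(0.078), np.int64(66)), (np.float64(0.08), np.int64(188)), (np.float64(0.088), np.int64(29)), (np.float64(0.09), np.int64(57)), (np.float64(0.092), np.int64(63)), (np.float64(0.094), np.int64(54)), (np.float64(0.096), np.int64(76)), (np.float64(0.098), np.int64(32)), (np.float64(0.158), np.int64(57)), (np.float64(0.16), np.int64(59)), (np.float64(0.162), np.int64(58)), (np.float64(0.164), np.int64(56)), (np.float64(0.166), np.int64(52)), (np.float64(0.174), np.int64(27)), (np.float64(0.176), np.int64(61)), (np.float64(0.178), np.int64(60)), (np.float64(0.18), np.int64(84)), (np.float64(0.278), np.int64(26)), (np.float64(0.28), np.int64(36)), (np.float64(0.288), np.int64(45)), (np.float64(0.29), np.int64(57)), (np.float64(0.292), np.int64(60)), (np.float64(0.294), np.int64(57)), (np.float64(0.296), np.int64(56)), (np.float64(0.356), np.int64(24)), (np.float64(0.358), np.int64(75)), (np.float64(0.36), np.int64(61)), (np.float64(0.362), np.int64(57)), (np.float64(0.364), np.int64(59)), (np.float64(0.366), np.int64(28)), (np.float64(0.374), np.int64(182)), (np.float64(0.376), np.int64(59)), (np.float64(0.378), np.int64(68)), (np.float64(0.38), np.int64(29))]
slice 59 (array([0.6119, 0.2309]), array([0.0027, 0.0257]), 0.77)
slice 0 0
```

View pics/w2.png

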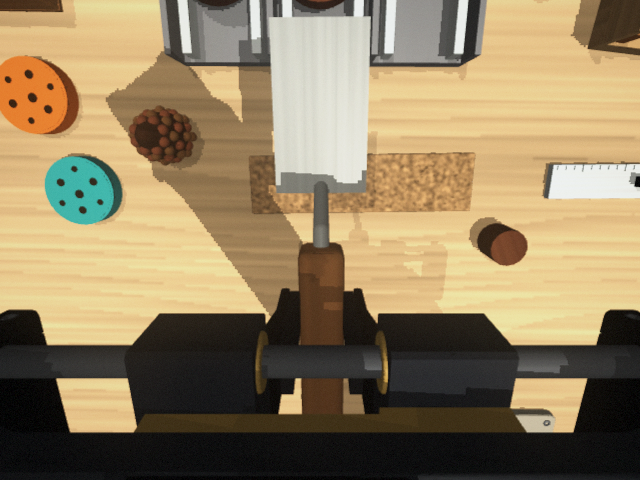

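Wrist view: rack ribs flank the blade at (257,30) and (388,30), with the slice rim at (320,5). The bay-1 centre agrees with the scene cameras to 1 mm. Lowering to slot height.

jog_arm([
  [0,0,0.006,0,1.5,20,-1],
  [0,0,0.006,-1.5,1.5,50,-1],
  [0,0,0.006,-3,1.5,90,-1],
  [0,0,0.006,-4,1.5,130,-1],
  [0,0,0.006,-5.5,1.5,165,-1],
  [0,0,0.006,-6,1.5,185,-1],
  [0,0,0.006,-6.5,1.5,197,-1],
  [0,0,0.006,-6.5,1.5,203,-1],
  [0,0,0.006,-6.5,1.5,203,-1],
])

```text
time: 6.2
ee_pos: [0.409, 0.2246, 0.0579]
eef_rot: [1.0, 0.003, 0.015, 0.0]
ft_force: [0.5, 0.2, -1.4]
width: 0.0209
grip_force: 50.0
```

Run:
```python
from blade import *
s=status.read_state();c=snap("wrist","w3.png");blade(c,s);W=cloud(c).reshape(-1,3)
print(s["ee_pos"],R.from_quat(s["eef_rot"]).as_matrix()[:,0].round(4))
q=W[sel(W,.56,.60,.05,.42,.044,.066)];h,e=np.histogram(q[:,1],np.arange(.06,.40,.002))
print([(round(float(a),3),int(n)) for a,n in zip(e,h) if n>15])
```

```text
n 16555 toolx [0.0497 0.1383] rect (array([ 0.0939, -0.0012]), array([0.052, 0.09 ]), 89.71) lat slope deg -0.39 lat at .095 -0.0013 plane [ 0.0253 -0.0011  0.0256] z mean 0.0281
[0.40896464 0.22459518 0.0578639 ] [0.9996 0.0053 0.0292]
[]
```

jog_arm([
  [0,0,0,8,-0.2,-2,-1],
  [0,0,0,20,-0.4,-2.5,-1],
  [0,0,0,35,-0.5,-2,-1],
  [0,0,0,50,-0.7,-1.5,-1],
  [0,0,0,65,-0.8,-1,-1],
  [0,0,0,80,-0.9,-0.5,-1],
  [0,0,0,95,-1.0,0,-1],
  [0,0,0,110,-1.2,0.5,-1],
  [0,0,0,125,-1.3,1,-1],
  [0,0,0,137,-1.4,1,-1],
  [0,0,0,143,-1.4,1,-1],
  [0,0,0,143,-1.4,1,-1],
])

```text
time: 7.45
ee_pos: [0.5531, 0.2266, 0.0618]
eef_rot: [1.0, 0.002, 0.015, -0.0]
ft_force: [-0.7, -0.6, -1.8]
width: 0.0207
grip_force: 50.0
```

Run:
```python
from blade import *
s=status.read_state();c=snap("wrist","w4.png")
print(s["ee_pos"],R.from_quat(s["eef_rot"]).as_matrix()[:,0].round(4),s["ft_force"])
W=cloud(c).reshape(-1,3);q=W[sel(W,.58,.74,.185,.28,.064,.08)];print("slice",len(q),rect(q))
```

```text
[0.55306081 0.22664545 0.06175597] [0.9995 0.0041 0.0304] [-0.65711444 -0.60193013 -1.80734556]
slice 26135 (array([0.6384, 0.2371]), array([0.0798, 0.1074]), 68.02)
```

View pics/w4.png

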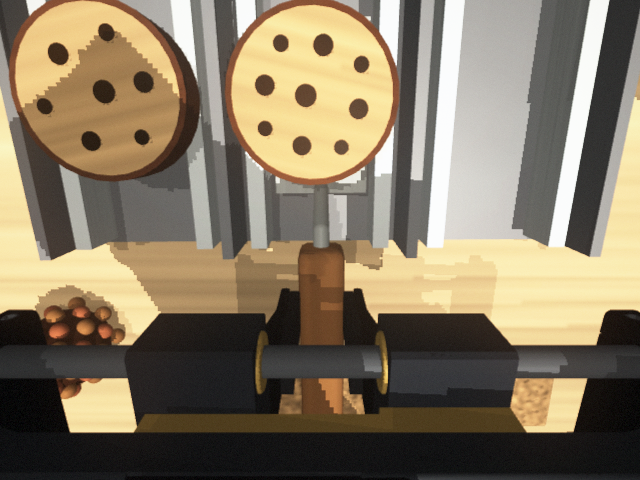

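Wrist view: the slice at (312,92) is above the blade, whose rear edge is at (320,185) between the ribs. The slice is fully supported about 4 mm left of the blade centre. Lifting gently.

jog_arm([
  [0,0.002,0,0,0,-3,-1],
  [0,0.004,0,0,0,-6,-1],
  [0,0.006,0,0,0,-9,-1],
  [0,0.008,0,0,0,-12,-1],
  [0,0.01,0,0,0,-14,-1],
  [0,0.01,0,0,0,-16,-1],
  [0,0.01,0,0,0,-19,-1],
  [0,0.01,0,0,0,-24,-1],
  [0,0.01,0,0,0,-31,-1],
  [0,0.01,0,0,0,-38,-1],
  [0,0.01,0,0,0,-43,-1],
  [0,0.01,0,0,0,-45,-1],
])

```text
time: 8.7
ee_pos: [0.5512, 0.227, 0.1076]
eef_rot: [1.0, 0.002, 0.021, -0.0]
ft_force: [0.1, 0.9, -1.8]
width: 0.0206
grip_force: 50.0
```

```bash
cat > slc.py <<'E'
from blade import *
def slc(save=None):
    s=status.read_state();c=snap("wrist",save);T=R.from_quat(s["eef_rot"]).as_matrix()
    L=(cloud(c)-np.array(s["ee_pos"]))@T
    # top face: points 0-30mm above blade top; wooden bright
    z=L[...,2];m=((L[...,0]>.03)&(L[...,0]<.17)&(abs(L[...,1])<.07)&(z>-.005)&(z<.016)).astype(np.uint8)
    n,lab,st,_=cv2.connectedComponentsWithStats(m);i=1+np.argmax(st[1:,4]);q=L[lab==i]
    k=np.linalg.lstsq(np.c_[q[:,:2],np.ones(len(q))],q[:,2],rcond=None)[0]
    ce,r=cv2.minEnclosingCircle(q[:,:2].astype(np.float32))
    print("slice tool xy",np.round(ce,4),"r",round(r,4),rect(q),"plane",k.round(4),"tcp",np.round(s["ee_pos"],4),"xaxis",T[:,0].round(4),"ft",np.round(s["ft_force"],2),"w",s["width"],"t",s["time"])
E
python3 -c "
from slc import *
slc('w5.png')"
```

```text
slice tool xy [ 0.0989 -0.0045] r 0.0402 (array([ 0.0988, -0.0044]), array([0.0797, 0.0797]), 87.77) plane [ 0.0432 -0.0014  0.0056] tcp [0.5512 0.227  0.1076] xaxis [0.9991 0.0048 0.0412] ft [ 0.1   0.89 -1.78] w 0.020566287828724657 t 8.7
```

jog_arm([
  [0,0,0.001,-1,3,-1,-1],
  [0,0,0.002,-2,8,-3,-1],
  [0,0,0.005,-4,16,-6,-1],
  [0,0,0.008,-7,26,-9,-1],
  [0,0,0.011,-10,38,-13,-1],
  [0,0,0.015,-14,52,-17,-1],
  [0,0,0.02,-18,68,-21,-1],
  [0,0,0.025,-22,84,-25,-1],
  [0,0,0.03,-26,101,-29,-1],
  [0,0,0.035,-31,118,-33,-1],
  [0,0,0.04,-36,135,-38,-1],
  [0,0,0.045,-41,152,-43,-1],
])

```text
time: 9.95
ee_pos: [0.5083, 0.0731, 0.1484]
eef_rot: [1.0, -0.02, 0.02, -0.001]
ft_force: [-0.1, 0.4, -3.0]
width: 0.0208
grip_force: 50.0
```

jog_arm([
  [0,0,0.005,-5,17,-5,-1],
  [0,0,0.01,-10,34,-10,-1],
  [0,0,0.015,-15,51,-15,-1],
  [0,0,0.02,-20,68,-20,-1],
  [0,0,0.025,-25,85,-25,-1],
  [0,0,0.03,-30,102,-30,-1],
  [0,0,0.035,-35,119,-35,-1],
  [0,0,0.04,-40,136,-40,-1],
  [0,0,0.044,-44,152,-45,-1],
  [0,0,0.048,-47,166,-49,-1],
  [0,0,0.051,-50,176,-52,-1],
  [0,0,0.052,-51,181,-53,-1],
])

```text
time: 11.15
ee_pos: [0.4482, -0.1053, 0.1988]
eef_rot: [0.999, -0.047, 0.02, -0.001]
ft_force: [0.3, 0.7, -2.4]
width: 0.021
grip_force: 50.0
```

```bash
cat > hot.py <<'E'
from slc import *
if __name__=="__main__":
    slc("w6.png");s=status.read_state();c=snap("wrist");W=cloud(c).reshape(-1,3);np.save("w6.npy",W)
    d=np.radians(-5.3);o=np.array([.6588,-.2235]);U=np.array([np.cos(d),np.sin(d)]);V=np.array([-U[1],U[0]])
    H=np.c_[(W[:,:2]-o)@U,(W[:,:2]-o)@V,W[:,2]]
    for a,b in((-.08,-.06),(-.05,-.03),(-.02,0),(.01,.03)):
        q=H[sel(H,a,b,-.17,.17,.044,.075)];h,e=np.histogram(q[:,1],np.arange(-.17,.17,.002));t=max(10,h.max()*.15);print(a,[(round(float(x)*1e3),int(n)) for x,n in zip(e,h) if n>t])
    q=H[sel(H,.04,.1,-.14,.14,.064,.08)];print("back",len(q),np.percentile(q[:,0],[2,50,98]) if len(q) else 0)
    q=H[sel(H,-.11,-.06,-.17,.17,.01,.026)];print("front",np.percentile(q[:,0],[.5,2,50]) if len(q) else 0)
E
python3 hot.py
```

```text
slice tool xy [ 0.0987 -0.0046] r 0.0402 (array([ 0.0988, -0.0045]), array([0.0796, 0.0797]), 7.25) plane [ 0.0442 -0.0009  0.0055] tcp [ 0.4482 -0.1053  0.1988] xaxis [ 0.9948 -0.0932  0.0403] ft [ 0.33  0.72 -2.36] w 0.020961035885331512 t 11.15
-0.08 [(-150, 554), (-134, 88), (-132, 86), (-50, 397)]
-0.05 [(-150, 328), (-148, 50), (-140, 61), (-138, 56), (-136, 62), (-134, 84), (-132, 82), (-70, 65), (-68, 56), (-66, 55), (-50, 331), (-40, 65), (-38, 65), (-36, 59), (-34, 72), (-32, 57), (28, 55), (30, 62), (32, 62), (34, 63), (36, 67), (50, 129), (60, 54), (64, 57), (144, 118)]
-0.02 []
0.01 []
back 0 0
front [-0.08268151 -0.08253262 -0.07409919]
```

View pics/w6.png

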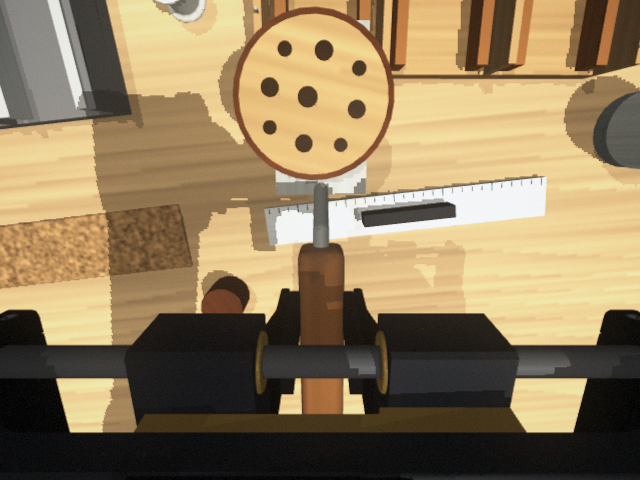

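Wrist view: the slice rides centred on the blade at (314,93), hotel bays are ahead at (300–640,30), and the straightedge lies at (405,210). The hotel ribs match my hotel frame to about 1 mm. Moving over bay 2.

jog_arm([
  [0,0,0.001,3,0,1,-1],
  [0,0,0.002,9,0,3,-1],
  [0,0,0.003,18,0,8,-1],
  [0,0,0.004,30,0,15,-1],
  [0,0,0.004,43,0,23,-1],
  [0,0,0.004,56,0,32,-1],
  [0,0,0.004,69,0,42,-1],
  [0,0,0.004,82,0,52,-1],
  [0,0,0.004,93,0,61,-1],
  [0,0,0.004,102,0,68,-1],
  [0,0,0.004,107,0,72,-1],
  [0,0,0.004,109,0,73,-1],
])

```text
time: 12.45
ee_pos: [0.5601, -0.114, 0.1291]
eef_rot: [0.999, -0.048, 0.019, -0.001]
ft_force: [1.5, -0.1, -2.1]
width: 0.0206
grip_force: 50.0
```

```bash
cat > hot2.py <<'E'
from slc import *
slc("w7.png");s=status.read_state();c=snap("wrist");W=cloud(c).reshape(-1,3)
d=np.radians(-5.3);o=np.array([.6588,-.2235]);U=np.array([np.cos(d),np.sin(d)]);V=np.array([-U[1],U[0]])
H=np.c_[(W[:,:2]-o)@U,(W[:,:2]-o)@V,W[:,2]]
for a,b in((-.08,-.06),(-.05,-.03),(-.02,0),(.01,.03)):
    q=H[sel(H,a,b,-.17,.17,.044,.075)];h,e=np.histogram(q[:,1],np.arange(-.17,.17,.002));t=max(10,h.max()*.1);print(a,[(round(float(x)*1e3),int(n)) for x,n in zip(e,h) if n>t])
T=R.from_quat(s["eef_rot"]).as_matrix();p=np.array(s["ee_pos"])
for n,l in(("slice",[.0987,-.0045,0]),("blade",[.094,-.0012,0])):
    w=(p+T@l)[:2]-o;print(n,(w@U).round(4),(w@V).round(4))
E
python3 hot2.py
```

```text
slice tool xy [ 0.0987 -0.0044] r 0.0403 (array([ 0.0985, -0.0045]), array([0.0797, 0.0796]), 53.32) plane [ 0.0456 -0.0007  0.0055] tcp [ 0.5601 -0.114   0.1291] xaxis [ 0.9947 -0.0958  0.0387] ft [ 1.46 -0.11 -2.08] w 0.020614137141000514 t 12.45
-0.08 [(-132, 136), (-70, 69), (-54, 83), (-52, 94), (-50, 527), (-48, 95), (-40, 72), (-38, 69), (-36, 71), (-34, 71), (-32, 103), (30, 69), (32, 67), (34, 68), (36, 93), (46, 84), (48, 86), (50, 246), (60, 67), (62, 68), (64, 67), (66, 69), (134, 68), (144, 184), (146, 88), (148, 74), (150, 62)]
-0.05 [(-72, 64), (-70, 84), (-54, 100), (-52, 92), (-50, 590), (-48, 82), (-40, 81), (-38, 84), (-36, 78), (-34, 92), (-32, 97), (28, 61), (30, 82), (32, 80), (34, 83), (36, 100), (46, 93), (48, 92), (50, 266), (60, 63), (144, 129), (146, 85), (148, 85), (150, 65)]
-0.02 [(-72, 71), (-70, 85), (-54, 106), (-52, 112), (-50, 697), (-40, 86), (-38, 85), (-36, 87), (-34, 109), (-32, 90), (28, 77), (30, 88), (32, 84), (34, 94), (36, 102), (46, 106), (48, 108), (50, 248)]
0.01 [(-72, 81), (-70, 98), (-54, 118), (-52, 114), (-50, 789), (-40, 104), (-38, 101), (-36, 94), (-34, 116), (-32, 107), (28, 88), (30, 99), (32, 100), (34, 98), (36, 109), (46, 115), (48, 113), (50, 313)]
slice -0.0096 0.104
blade -0.0143 0.1007
```

jog_arm([
  [0,0,0.002,0,0.5,4,-1],
  [0,0,0.004,0,1,12,-1],
  [0,0,0.006,-1,2,22,-1],
  [0,0,0.006,-1,2,32,-1],
  [0,0,0.006,-1.5,2,40,-1],
  [0,0,0.006,-2,2,46,-1],
  [0,0,0.006,-2,2,50,-1],
  [0,0,0.006,-2,2,53,-1],
  [0,0,0.006,-2,2,56,-1],
  [0,0,0.006,-2.5,2,60,-1],
  [0,0,0.006,-2.5,2,65,-1],
  [0,0,0.006,-2.5,2,67,-1],
])

```text
time: 13.75
ee_pos: [0.5598, -0.1159, 0.0624]
eef_rot: [0.998, -0.051, 0.02, -0.001]
ft_force: [0.2, -0.8, -0.9]
width: 0.021
grip_force: 50.0
```

```bash
sed -i 's/w7.png/w8.png/' hot2.py; python3 hot2.py
```

```text
slice tool xy [ 0.0848 -0.0222] r 0.063 (array([ 0.0863, -0.009 ]), array([0.0913, 0.1118]), 89.52) plane [ 0.0261 -0.0438 -0.005 ] tcp [ 0.5598 -0.1159  0.0624] xaxis [ 0.994  -0.102   0.0395] ft [ 0.23 -0.82 -0.94] w 0.021003557564401722 t 13.75
-0.08 [(-54, 146), (-52, 158), (-50, 1067), (-48, 356), (-40, 125), (-38, 121), (-36, 121), (-34, 125), (-32, 216), (30, 127), (32, 114), (34, 122), (36, 171), (46, 151), (48, 156), (50, 524), (60, 116), (62, 122), (64, 116), (66, 121), (128, 117), (130, 113), (132, 113), (134, 117), (144, 434), (146, 170), (148, 137), (150, 111)]
-0.05 [(-54, 146), (-52, 193), (-50, 1317), (-48, 278), (-40, 136), (-38, 149), (-36, 148), (-34, 162), (-32, 241), (30, 138), (32, 140), (34, 151), (36, 195), (46, 168), (48, 178), (50, 579), (60, 145), (62, 145), (64, 139), (86, 145), (88, 167), (90, 149), (92, 151), (94, 155), (96, 160), (98, 171), (100, 169), (102, 167), (104, 165), (106, 162), (108, 162), (110, 159), (112, 150), (114, 147), (116, 140), (118, 136), (128, 133), (144, 501), (146, 191), (148, 158)]
-0.02 [(-50, 1408), (-48, 220), (-40, 167), (-38
[... 563 characters left out ...]
 202), (144, 480), (146, 210), (148, 185)]
0.01 [(-50, 1049), (-48, 108), (-40, 190), (-38, 187), (-36, 189), (-34, 228), (-32, 248), (28, 160), (30, 186), (32, 183), (34, 192), (36, 237), (46, 209), (48, 206), (50, 712), (60, 182), (62, 146), (64, 115), (66, 106), (74, 123), (76, 138), (78, 163), (80, 162), (82, 193), (84, 190), (86, 213), (88, 218), (90, 209), (92, 231), (94, 190), (96, 232), (98, 198), (100, 226), (102, 215), (104, 210), (106, 220), (108, 213), (110, 214), (112, 222), (114, 204), (116, 207), (118, 185), (120, 183), (122, 165), (124, 145), (126, 138), (128, 117), (130, 114), (132, 111), (144, 695), (146, 219), (148, 221), (150, 149)]
slice -0.01 0.1015
blade -0.0147 0.0983
```

View pics/w8.png

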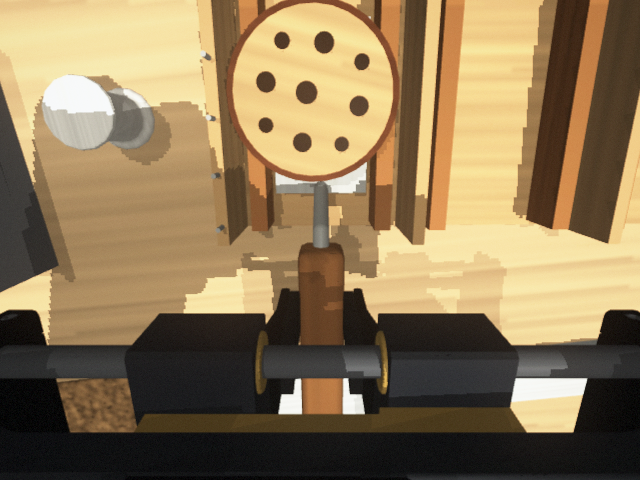

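Wrist view: the slice rests on both ribs of hotel bay 2 at (313,90), with the blade visible below between the ribs at (320,180). Withdrawing.

jog_arm([
  [0,0,0,-5,0,0,-1],
  [0,0,0,-18,0,-0.5,-1],
  [0,0,0,-36,0,-1,-1],
  [0,0,0,-54,0,-2,-1],
  [0,0,0,-72,0,-3,-1],
  [0,0,0,-90,0,-3.5,-1],
  [0,0,0,-102,0,-4,-1],
  [0,0,0,-106,0,-4,-1],
  [0,0,0,-106,0,-15,-1],
  [0,0,0,-106,0,-35,-1],
  [0,0,0,-106,0,-55,-1],
  [0,0,0,-106,0,-65,-1],
])

```text
time: 15.05
ee_pos: [0.4537, -0.1053, 0.1261]
eef_rot: [0.998, -0.051, 0.022, -0.001]
ft_force: [-0.6, 0.2, -1.7]
width: 0.0207
grip_force: 50.0
```

Run:
```python
from blade import *
s=status.read_state();c=snap("scene","s1.png");W=cloud(c).reshape(-1,3)
d=np.radians(-5.3);o=np.array([.6588,-.2235]);U=np.array([np.cos(d),np.sin(d)]);V=np.array([-U[1],U[0]])
H=np.c_[(W[:,:2]-o)@U,(W[:,:2]-o)@V,W[:,2]]
q=H[sel(H,-.06,.04,.055,.142,.05,.09)];print("slice in hotel",len(q),rect(q),np.median(q,0).round(4),np.percentile(q[:,2],[5,95]))
s=status.read_state();T=R.from_quat(s["eef_rot"]).as_matrix();p=s["ee_pos"];print(p,T[:,0].round(4))
D=np.array([.409,.3247,.12])-p;print("delta tool",(T.T@D*1e3).round(1),"yaw",np.arctan2(T[1,0],T[0,0]))
```

```text
slice in hotel 1125 (array([-0.0098,  0.0999]), array([0.0818, 0.0983]), 89.75) [0.0008 0.1004 0.0689] [0.05136435 0.07225148]
[ 0.45397204 -0.10539702  0.12680313] [ 0.9938 -0.102   0.0442]
delta tool [ -88.9 -423.2    4.7] yaw -0.10225177557751107
```

jog_arm([
  [0,0,-0.005,-3,-15,0,-1],
  [0,0,-0.015,-10,-45,1,-1],
  [0,0,-0.025,-19,-88,1,-1],
  [0,0,-0.035,-28,-132,2,-1],
  [0,0,-0.045,-37,-176,2,-1],
  [0,0,-0.055,-46,-220,3,-1],
  [0,0,-0.065,-55,-264,3,-1],
  [0,0,-0.075,-64,-308,4,-1],
  [0,0,-0.085,-73,-350,4,-1],
  [0,0,-0.095,-81,-388,5,-1],
  [0,0,-0.103,-87,-413,5,-1],
  [0,0,-0.107,-89,-423,5,-1],
])

```text
time: 16.3
ee_pos: [0.4044, 0.3282, 0.1158]
eef_rot: [1.0, 0.005, 0.019, -0.001]
ft_force: [-0.3, 0.8, -1.9]
width: 0.0213
grip_force: 50.0
```

jog_arm([
  [0,0,0,0,0,0,-1],
  [0,0,0,0,0,0,-1],
])

```text
time: 16.5
ee_pos: [0.4067, 0.3236, 0.1163]
eef_rot: [1.0, 0.002, 0.02, 0.0]
ft_force: [0.4, 0.2, -2.2]
width: 0.0209
grip_force: 50.0
```

```bash
cat > rackchk.py <<'E'
from blade import *
s=status.read_state();c=snap("wrist","w9.png");blade(c,s);W=cloud(c).reshape(-1,3)
T=R.from_quat(s["eef_rot"]).as_matrix();p=np.array(s["ee_pos"]);b=p+T@[.094,-.0012,.031];print(p.round(4),T[:,0].round(4),"blade",b.round(4),"joints",np.round(s["joint_positions"],2))
D=np.array([b[0]-b[0],.3274-.0122*(.587-b[0])-b[1],.034-b[2]]);print("fix tool",(T.T@D*1e3).round(1),"blade yaw err deg",np.degrees(np.arctan2(T[1,0],T[0,0]))+.3-.7)
q=W[sel(W,.44,.56,.34,.45,.03,.1)];print("cone",np.percentile(q,[1,50,99],axis=0).round(3).tolist() if len(q) else 0)
E
python3 rackchk.py
```

```text
n 16580 toolx [0.0497 0.1386] rect (array([ 0.0941, -0.0012]), array([0.052 , 0.0906]), 89.61) lat slope deg -0.47 lat at .095 -0.0012 plane [ 0.0257 -0.0012  0.0257] z mean 0.0282
[0.4067 0.3236 0.1163] [0.9992 0.004  0.0392] blade [0.5019 0.3251 0.089 ] joints [-0.4   0.17 -0.42  1.85  0.11  1.11 -2.42]
fix tool [-2.2 -1.3 55. ] blade yaw err deg -0.1707556733699046
cone [[0.46, 0.34, 0.031], [0.495, 0.386, 0.068], [0.545, 0.423, 0.093]]
```

jog_arm([
  [0,0,0,0,-0.5,10,-1],
  [0,0,0,-1,-1,25,-1],
  [0,0,0,-1.5,-1.3,40,-1],
  [0,0,0,-2,-1.3,50,-1],
  [0,0,0,-2,-1.3,55,-1],
  [0,0,0,-2,-1.3,55,-1],
])

```text
time: 17.15
ee_pos: [0.4069, 0.3254, 0.0612]
eef_rot: [1.0, 0.002, 0.02, 0.0]
ft_force: [-0.1, -0.0, -1.5]
width: 0.0206
grip_force: 50.0
```

Run:
```python
exec(open("rackchk.py").read())
W=cloud(c);im=c["image"].astype(int)
# cone: dark reddish pixels z .015-.085
m=(W[...,2]>.02)&(W[...,2]<.085)&(W[...,0]>.44)&(W[...,0]<.56)&(W[...,1]>.345)&(W[...,1]<.45)&(im[...,0]-im[...,2]>25)&(im.sum(-1)<330)
q=W[m];print("cone",len(q),np.percentile(q,[3,50,97],axis=0).round(3).tolist())
```

```text
n 16599 toolx [0.0497 0.1383] rect (array([ 0.0937, -0.0012]), array([0.0519, 0.0906]), 89.58) lat slope deg -0.38 lat at .095 -0.0012 plane [ 0.0271 -0.0013  0.0255] z mean 0.0281
[0.4069 0.3254 0.0612] [0.9992 0.0042 0.0392] blade [0.502  0.327  0.0339] joints [-0.41  0.24 -0.41  1.9   0.15  1.   -2.46]
fix tool [-0.   0.7 -0.1] blade yaw err deg -0.157068781149736
cone [[0.46, 0.34, 0.031], [0.495, 0.388, 0.05], [0.544, 0.422, 0.076]]
cone 8223 [[0.468, 0.379, 0.028], [0.489, 0.397, 0.062], [0.513, 0.421, 0.076]]
```

View pics/w9.png

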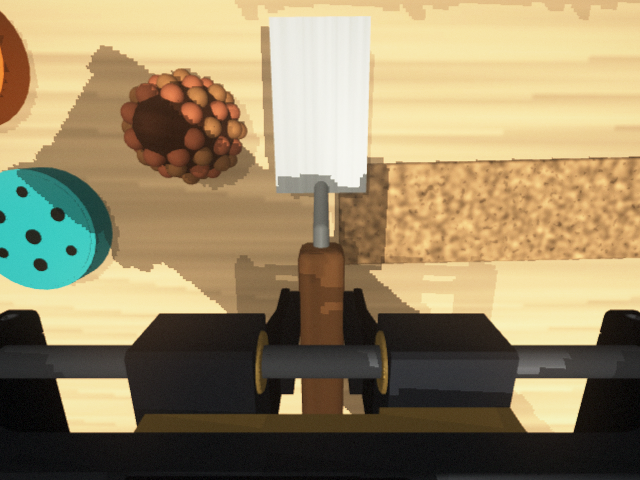

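Wrist view: cone_a at (185,125) stays 19 mm clear of the fingers' path, and the blade at (320,100) is lined up with rack bay 2. Sliding in.

jog_arm([
  [0,0,0,8,0.3,0.3,-1],
  [0,0,0,20,0.2,0.8,-1],
  [0,0,0,35,0.1,1.4,-1],
  [0,0,0,50,0,2,-1],
  [0,0,0,65,0,2.6,-1],
  [0,0,0,80,-0.1,3.2,-1],
  [0,0,0,95,-0.2,3.8,-1],
  [0,0,0,110,-0.3,4.4,-1],
  [0,0,0,125,-0.4,5,-1],
  [0,0,0,138,-0.5,5.5,-1],
  [0,0,0,144,-0.5,5.7,-1],
  [0,0,0,144.5,-0.5,5.7,-1],
])

```text
time: 18.4
ee_pos: [0.5529, 0.3267, 0.0616]
eef_rot: [1.0, 0.002, 0.02, -0.0]
ft_force: [0.0, -1.6, -1.6]
width: 0.0208
grip_force: 50.0
```

Run:
```python
from slc import *
s=status.read_state();c=snap("wrist","w10.png")
print(s["ee_pos"],s["ft_force"])
L=(cloud(c)-np.array(s["ee_pos"]))@R.from_quat(s["eef_rot"]).as_matrix();W=cloud(c)
m=((W[...,2]>.064)&(W[...,2]<.076)&(abs(W[...,1]-.331)<.05)&(W[...,0]>.6)&(W[...,0]<.72)&(L[...,0]>.05));q=L[m];print(len(q),rect(q))
```

```text
[0.55288481 0.32665347 0.06164784] [ 0.0227255  -1.5798081  -1.58847806]
25186 (array([ 0.0988, -0.0028]), array([0.0779, 0.0801]), 1.66)
```

jog_arm([
  [0,0,0,0,0,-3,-1],
  [0,0,0,0,0,-6,-1],
  [0,0,0,0,0,-9,-1],
  [0,0,0,0,0,-12,-1],
  [0,0,0,0,0,-14,-1],
  [0,0,0,0,0,-16,-1],
  [0,0,0,0,0,-19,-1],
  [0,0,0,0,0,-24,-1],
  [0,0,0,0,0,-32,-1],
  [0,0,0,0,0,-40,-1],
  [0,0,0,0,0,-48,-1],
  [0,0,0,0,0,-52,-1],
])

```text
time: 19.65
ee_pos: [0.55, 0.3275, 0.1154]
eef_rot: [1.0, 0.002, 0.021, -0.001]
ft_force: [0.5, 0.7, -2.3]
width: 0.0208
grip_force: 50.0
```

Run:
```python
from slc import *
slc("w11.png")
s=status.read_state();T=R.from_quat(s["eef_rot"]).as_matrix();p=np.array(s["ee_pos"])
# target tcp: bay1 pre pose, slice centre at hotel (-.115, +.0005)
d=np.radians(-5.5);o=np.array([.6588,-.2235]);U=np.array([np.cos(d),np.sin(d)]);V=np.array([-U[1],U[0]])
t=o-.115*U+.001*V-.0988*U-.0028*V;D=np.r_[t,.20]-p;print("tgt",t,"tool",(T.T@D*1e3).round(1),"turn",np.arctan2(T[1,0],T[0,0])-d)
```

```text
slice tool xy [ 0.1007 -0.0017] r 0.0402 (array([ 0.1007, -0.0016]), array([0.0796, 0.0797]), 1.44) plane [ 0.0443 -0.0014  0.0056] tcp [0.55   0.3275 0.1154] xaxis [0.9991 0.0048 0.0414] ft [ 0.5   0.72 -2.34] w 0.020792949215889228 t 19.65
tgt [ 0.44581177 -0.20479989] tool [-103.2  531.8  -89.4] turn 0.10074077047427187
```

jog_arm([
  [0,0,0.001,-1,3,-1,-1],
  [0,0,0.002,-2,8,-3,-1],
  [0,0,0.004,-3,16,-6,-1],
  [0,0,0.006,-5,26,-9,-1],
  [0,0,0.009,-7,38,-12,-1],
  [0,0,0.012,-10,52,-15,-1],
  [0,0,0.015,-13,68,-18,-1],
  [0,0,0.018,-16,84,-21,-1],
  [0,0,0.021,-19,101,-24,-1],
  [0,0,0.024,-22,118,-27,-1],
  [0,0,0.027,-25,135,-30,-1],
  [0,0,0.03,-28,152,-33,-1],
])

```text
time: 20.9
ee_pos: [0.5207, 0.1735, 0.146]
eef_rot: [1.0, -0.013, 0.02, -0.0]
ft_force: [0.1, 0.0, -2.9]
width: 0.0205
grip_force: 50.0
```

jog_arm([
  [0,0,0.003,-3,17,-3,-1],
  [0,0,0.006,-6,34,-6,-1],
  [0,0,0.009,-9,51,-9,-1],
  [0,0,0.012,-12,68,-12,-1],
  [0,0,0.015,-15,85,-15,-1],
  [0,0,0.018,-18,102,-18,-1],
  [0,0,0.021,-21,119,-21,-1],
  [0,0,0.025,-24,136,-24,-1],
  [0,0,0.029,-27,153,-27,-1],
  [0,0,0.033,-30,170,-30,-1],
  [0,0,0.037,-33,187,-33,-1],
  [0,0,0.04,-36,204,-36,-1],
])

```text
time: 22.1
ee_pos: [0.4778, -0.0293, 0.1803]
eef_rot: [0.999, -0.033, 0.02, -0.001]
ft_force: [0.3, -0.5, -2.4]
width: 0.0206
grip_force: 50.0
```

jog_arm([
  [0,0,0.003,-3,17,-3,-1],
  [0,0,0.006,-6,34,-6,-1],
  [0,0,0.009,-8,51,-9,-1],
  [0,0,0.012,-11,68,-12,-1],
  [0,0,0.015,-14,85,-14,-1],
  [0,0,0.018,-16,102,-16,-1],
  [0,0,0.021,-18,119,-17,-1],
  [0,0,0.025,-20,136,-18,-1],
  [0,0,0.028,-22,151,-19,-1],
  [0,0,0.03,-23,163,-20,-1],
  [0,0,0.03,-23,171,-20,-1],
  [0,0,0.03,-23,175,-20,-1],
])

```text
time: 23.3
ee_pos: [0.4432, -0.2018, 0.1985]
eef_rot: [0.999, -0.048, 0.02, -0.001]
ft_force: [0.4, 0.5, -2.4]
width: 0.0209
grip_force: 50.0
```

```bash
cat > tgt.py <<'E'
from slc import *
import sys
slc();s=status.read_state();c=snap("wrist","w12.png");W=cloud(c).reshape(-1,3)
T=R.from_quat(s["eef_rot"]).as_matrix();p=np.array(s["ee_pos"])
d=np.radians(-5.5);o=np.array([.6588,-.2237]);U=np.array([np.cos(d),np.sin(d)]);V=np.array([-U[1],U[0]])
H=np.c_[(W[:,:2]-o)@U,(W[:,:2]-o)@V,W[:,2]]
for a,b in((-.08,-.06),(-.05,-.03)):
    q=H[sel(H,a,b,-.17,.17,.044,.055)];h,e=np.histogram(q[:,1],np.arange(-.17,.17,.001));t=max(5,h.max()*.25);print(a,[round(float(x)*1e3) for x,n in zip(e,h) if n>t])
q=H[sel(H,-.11,-.06,-.17,.17,.005,.026)];h,e=np.histogram(q[:,0],np.arange(-.11,-.06,.001));print("front",[(round(float(x)*1e3),int(n)) for x,n in zip(e,h) if n>20])
for n,l in(("slice",[.1007,-.0017,0]),("blade",[.094,-.0012,0])):
    w=(p+T@l)[:2]-o;print(n,(w@U).round(4),(w@V).round(4))
D=np.r_[o-.0145*U,.13]-(p+T@np.r_[.094,-.0012,0]);D[2]=.130-p[2];print("to target tool mm",(T.T@D*1e3).round(1),"turn",np.arctan2(T[1,0],T[0,0])+.005-d)
E
python3 tgt.py
```

```text
slice tool xy [ 0.1006 -0.0018] r 0.0402 (array([ 0.1005, -0.0018]), array([0.0797, 0.0796]), 4.07) plane [ 0.0462 -0.0006  0.0055] tcp [ 0.4432 -0.2018  0.1985] xaxis [ 0.9946 -0.0955  0.0399] ft [ 0.43  0.47 -2.36] w 0.020943073764237916 t 23.3
-0.08 [-150, -149, -140, -139, -134, -133, -132, -70, -68, -65, -64, -63, 128, 130, 144, 145]
-0.05 [-150, -149, -140, -138, -137, -136, -135, -133, -132, -71, -70, -69, -68, -66, -65, -64, -63, -49, 59, 60, 61, 62, 63, 64, 66, 67, 128, 134, 144, 145]
front [(-83, 74), (-82, 567), (-81, 211), (-80, 201), (-79, 193), (-78, 153), (-77, 166), (-76, 153), (-75, 151), (-74, 136), (-73, 141), (-72, 143), (-71, 146), (-70, 159), (-69, 143), (-68, 145), (-67, 152), (-66, 155), (-65, 151), (-64, 145), (-63, 151), (-62, 150)]
slice -0.1161 0.0027
blade -0.1228 0.0022
to target tool mm [105.5   2.5  72.7] turn 0.00508049048360891
```

jog_arm([
  [0,0,0.001,3,0,1,-1],
  [0,0,0.002,9,0.5,3,-1],
  [0,0,0.003,17,1,8,-1],
  [0,0,0.004,28,1.5,15,-1],
  [0,0,0.004,41,2,23,-1],
  [0,0,0.004,54,2.5,32,-1],
  [0,0,0.004,67,3,42,-1],
  [0,0,0.004,79,3.5,52,-1],
  [0,0,0.004,90,3.8,61,-1],
  [0,0,0.004,99,3.8,68,-1],
  [0,0,0.004,104,3.8,72,-1],
  [0,0,0.004,106,3.8,73,-1],
])

```text
time: 24.6
ee_pos: [0.5516, -0.2147, 0.1289]
eef_rot: [0.999, -0.049, 0.019, -0.001]
ft_force: [0.5, 0.3, -2.4]
width: 0.0208
grip_force: 50.0
```

```bash
python3 tgt.py
```

```text
slice tool xy [ 0.1005 -0.0019] r 0.0403 (array([ 0.1004, -0.0019]), array([0.0796, 0.0797]), 13.96) plane [ 0.0473 -0.0004  0.0056] tcp [ 0.5516 -0.2147  0.1289] xaxis [ 0.9944 -0.0987  0.0387] ft [ 0.5   0.28 -2.38] w 0.02081956712836479 t 24.6
-0.08 [-149, -132, -63, -49, 45, 59, 128, 145]
-0.05 [-149, -132, -63, -49, 45, 59, 145]
front [(-82, 191), (-81, 252), (-80, 263), (-79, 267), (-78, 241), (-77, 236), (-76, 244), (-75, 284), (-74, 252), (-73, 254), (-72, 238), (-71, 285), (-70, 247), (-69, 154), (-68, 154), (-67, 219), (-66, 209), (-65, 160), (-64, 159), (-63, 206), (-62, 219)]
slice -0.0069 -0.0
blade -0.0136 -0.0005
to target tool mm [-0.9 -0.5 -0.7] turn 0.0019216934818420128
```

jog_arm([
  [0,0,0,0,0.5,4,-1],
  [0,0,0,0,0.8,12,-1],
  [0,0,0,-1,0.8,22,-1],
  [0,0,0,-1,0.8,32,-1],
  [0,0,0,-1.5,0.8,40,-1],
  [0,0,0,-2,0.8,46,-1],
  [0,0,0,-2,0.8,50,-1],
  [0,0,0,-2,0.8,53,-1],
  [0,0,0,-2,0.8,56,-1],
  [0,0,0,-2.5,0.8,60,-1],
  [0,0,0,-2.5,0.8,65,-1],
  [0,0,0,-2.5,0.8,67,-1],
])

```text
time: 25.9
ee_pos: [0.5513, -0.2154, 0.0623]
eef_rot: [0.999, -0.05, 0.02, -0.001]
ft_force: [-0.0, -0.4, -3.0]
width: 0.0209
grip_force: 50.0
```

Run:
```python
exec(open("tgt.py").read())
Hh=H.reshape(480,640,3);m=(Hh[...,2]>.064)&(Hh[...,2]<.077)&(abs(Hh[...,1])<.045)&(Hh[...,0]>-.07)&(Hh[...,0]<.045);q=Hh[m];print("slice",len(q),rect(q),np.median(q[:,2]))
```

```text
slice tool xy [ 0.0985 -0.0011] r 0.0428 (array([ 0.0996, -0.0019]), array([0.0761, 0.0799]), 0.17) plane [ 0.0383 -0.0039 -0.0065] tcp [ 0.5513 -0.2154  0.0623] xaxis [ 0.9943 -0.099   0.0396] ft [-0.01 -0.37 -3.01] w 0.020896036765072023 t 25.9
-0.08 [-149, -132, -63, -49, 45, 59, 128, 145]
-0.05 [-149, -148, -132, -63, -49, 45, 59, 145]
front [(-82, 308), (-81, 402), (-80, 386), (-79, 398), (-78, 390), (-77, 404), (-76, 405), (-75, 401), (-74, 413), (-73, 399), (-72, 414), (-71, 410), (-70, 412), (-69, 413), (-68, 415), (-67, 420), (-66, 414), (-65, 425), (-64, 416), (-63, 419), (-62, 446)]
slice -0.0073 -0.0007
blade -0.014 -0.0012
to target tool mm [  2.1  -1.5 -67.9] turn 0.001678485594444501
slice 25269 (array([-0.0118,  0.0034]), array([0.08  , 0.0938]), 54.9) 0.06891032588709442
```

jog_arm([
  [0,0,0,-5,0,0,-1],
  [0,0,0,-18,0,-0.5,-1],
  [0,0,0,-36,0,-1,-1],
  [0,0,0,-54,0,-2,-1],
  [0,0,0,-72,0,-3,-1],
  [0,0,0,-90,0,-3.5,-1],
  [0,0,0,-102,0,-4,-1],
  [0,0,0,-106,0,-4,-1],
  [0,0,0,-106,0,-15,-1],
  [0,0,0,-106,0,-40,-1],
  [0,0,0,-106,0,-75,-1],
  [0,0,0,-106,0,-100,-1],
])

```text
time: 27.2
ee_pos: [0.4433, -0.2052, 0.1615]
eef_rot: [0.999, -0.049, 0.021, -0.001]
ft_force: [0.2, -1.3, -2.2]
width: 0.0211
grip_force: 50.0
```

jog_arm([
  [0,-0.001,-0.1,0,-15,0,-1],
  [0,-0.002,-0.24,0,-45,0,-1],
  [0,-0.003,-0.38,0,-80,0,-1],
  [0,-0.004,-0.52,-4,-115,0,-1],
  [0,-0.005,-0.66,-8,-150,0,-1],
  [0,-0.006,-0.8,-12,-185,0,-1],
  [0,-0.007,-0.94,-16,-220,0,-1],
  [0,-0.008,-1.08,-20,-255,0,-1],
  [0,-0.009,-1.22,-24,-285,0,-1],
  [0,-0.01,-1.36,-28,-315,0,-1],
  [0,-0.01,-1.5,-32,-335,0,-1],
  [0,-0.01,-1.62,-34,-345,0,-1],
])

```text
time: 28.4
ee_pos: [0.4427, 0.1446, 0.1598]
eef_rot: [0.721, 0.692, 0.011, 0.014]
ft_force: [0.6, -0.1, -2.4]
width: 0.0209
grip_force: 50.0
```

```bash
cat > matchk.py <<'E'
from blade import *
s=status.read_state();T=R.from_quat(s["eef_rot"]).as_matrix();p=np.array(s["ee_pos"]);print(p.round(4),T.round(4).tolist(),s["ft_force"])
X=np.array([-np.sin(np.radians(1.5)),np.cos(np.radians(1.5)),.026]);X/=np.linalg.norm(X);Z=np.array([0,0,-1.]);Z=Z-X*(X@Z);Z/=np.linalg.norm(Z);Td=np.c_[X,np.cross(Z,X),Z]
print("turn",R.from_matrix(T.T@Td).as_rotvec().round(4),"shift",(T.T@(np.array([.442,.133,.10])-p)*1e3).round(1))
E
python3 matchk.py
python3 - <<'E'
from h import *
snap("scene","s2.png")
E
```

```text
[0.4427 0.1446 0.1598] [[0.0414, 0.9985, 0.0347], [0.9991, -0.0413, -0.0043], [-0.0028, 0.0348, -0.9994]] [ 0.57051084 -0.10418195 -2.3571661 ]
turn [ 0.0356  0.03   -0.0671] shift [-11.4  -2.3  59.8]
```

View pics/s2.png

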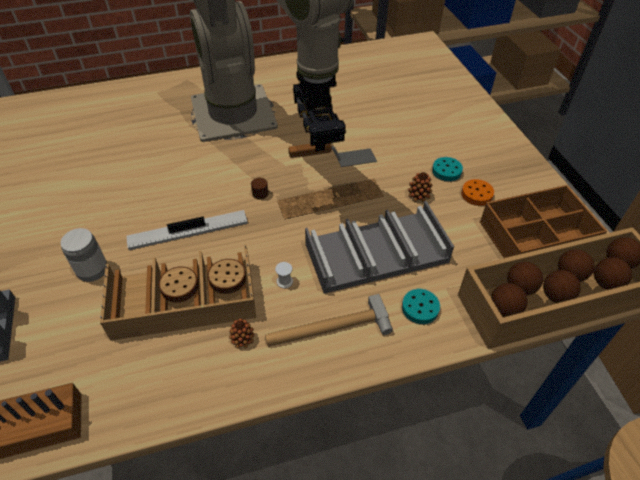

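Scene view: both slices lie flat in hotel bays at (179,283) and (227,275), the rack is empty, and the spatula is held above the mat at (330,198). Now setting the spatula on the mat.

jog_arm([
  [0.01,0.01,-0.02,-4,-1,15,-1],
  [0.02,0.02,-0.04,-8,-2,35,-1],
  [0.036,0.03,-0.067,-11,-2,55,-1],
  [0.036,0.03,-0.067,-11,-2,60,-1],
  [0.036,0.03,-0.067,-11,-2,60,-1],
])

```text
time: 28.95
ee_pos: [0.442, 0.1304, 0.0987]
eef_rot: [0.702, 0.712, 0.008, -0.01]
ft_force: [0.0, -0.3, -1.2]
width: 0.0207
grip_force: 50.0
```

```bash
python3 matchk.py
python3 - <<'E'
from blade import *
s=status.read_state();c=snap("wrist");blade(c,s)
E
```

```text
[0.442  0.1304 0.0987] [[-0.0147, 0.9999, -0.0025], [0.9996, 0.0148, 0.0249], [0.0249, -0.0022, -0.9997]] [ 0.01530994 -0.25389241 -1.16115235]
turn [-0.0019  0.001  -0.0114] shift [ 2.7  0.  -1.2]
n 16571 toolx [0.0506 0.1392] rect (array([ 0.0949, -0.0008]), array([0.0518, 0.0904]), 89.74) lat slope deg -0.19 lat at .095 -0.0008 plane [ 0.0259 -0.0002  0.0255] z mean 0.028
```

jog_arm([
  [0,0,0,0,0,15,-1],
  [0,0,0,0,0,35,-1],
  [0,0,0,0,0,50,-1],
  [0,0,0,0,0,58,-1],
  [0,0,0,0,0,62,-1],
  [0,0,0,0,0,64,-1],
  [0,0,0,0,0,65,-1],
  [0,0,0,0,0,65.5,-1],
  [0,0,0,0,0,65.5,-1],
])

```text
time: 29.9
ee_pos: [0.4419, 0.1322, 0.0335]
eef_rot: [0.701, 0.713, 0.008, -0.009]
ft_force: [-0.8, -0.4, -2.1]
width: 0.0206
grip_force: 50.0
```

jog_arm([
  [0,0,0,0,0,0.7,-1],
  [0,0,0,0,0,1.4,-1],
  [0,0,0,0,0,1.4,-0.3],
  [0,0,0,0,0,1.4,0.1],
  [0,0,0,0,0,1.4,0.3],
  [0,0,0,0,0,1.4,0.5],
  [0,0,0,0,0,1.4,0.5],
  [0,0,0,0,0,1.4,0.5],
  [0,0,0,0,0,1.4,0.5],
])

```text
time: 30.8
ee_pos: [0.4417, 0.1321, 0.0317]
eef_rot: [0.701, 0.713, 0.008, -0.01]
ft_force: [-0.7, 0.2, -0.4]
width: 0.0634
grip_force: 0.0
```

jog_arm([
  [0,0,0,0,0,0,0.5],
  [0,0,0,0,0,-10,0.5],
  [0,0,0,0,0,-30,0.5],
  [0,0,0,0,0,-60,0.5],
  [0,0,0,0,0,-100,0.5],
  [0,0,0,-10,0,-140,0.5],
  [0,0,0,-30,0,-180,0.5],
  [0,0,0,-60,0,-200,0.5],
  [0,0,0,-80,0,-210,0.5],
])

```text
time: 31.7
ee_pos: [0.4442, 0.0452, 0.2429]
eef_rot: [0.701, 0.713, 0.01, -0.008]
ft_force: [1.1, 0.1, -0.7]
width: 0.0653
grip_force: 0.0
```

```bash
cat > mat2.py <<'E'
from blade import *
s=status.read_state();c=snap("wrist","w13.png");W=cloud(c).reshape(-1,3);im=c["image"].reshape(-1,3).astype(int)
m=sel(W,.38,.52,.1,.36,.002,.016)&(np.ptp(im,1)<30)&(im.sum(1)>300);print("blade",m.sum(),rect(W[m]),W[m].mean(0))
q=W[sel(W,.40,.50,.05,.20,.05,.075)];print("handle",len(q),rect(q),np.median(q[:,2]))
E
python3 mat2.py;python3 - <<'E'
from meas import *
# straightedge, hotel from scene/side
for n in("scene","side"):
    c=snap(n);W=cloud(c).reshape(-1,3);im=c["image"].reshape(-1,3).astype(int)
    m=sel(W,.38,.54,-.40,.02,.002,.018)&(np.ptp(im,1)<32)&(im.sum(1)>250);print(n,"straight",m.sum(),rect(W[m]))
    m=sel(W,.38,.54,-.30,-.08,.024,.045);print("rib",m.sum(),rect(W[m]))
    m=sel(W,.38,.52,.1,.36,.002,.016)&(np.ptp(im,1)<30)&(im.sum(1)>200);print("blade",m.sum(),rect(W[m]),W[m].mean(0))
E
```

```text
blade 4070 (array([0.4394, 0.2215]), array([0.0524, 0.0772]), 1.31) [0.43946105 0.2228041  0.00559322]
handle 2314 (array([0.4423, 0.1132]), array([0.0219, 0.1015]), 1.23) 0.058296608938216865
scene straight 1184 (array([ 0.451 , -0.1915]), array([0.0478, 0.29  ]), 1.69)
rib 235 (array([ 0.4505, -0.1916]), array([0.0199, 0.0895]), 1.03)
blade 442 (array([0.4416, 0.2271]), array([0.0573, 0.0916]), 0.95) [0.44137652 0.2283689  0.00604758]
side straight 972 (array([ 0.4526, -0.2143]), array([0.0609, 0.3452]), 5.58)
rib 157 (array([ 0.4512, -0.188 ]), array([0.0157, 0.0909]), 0.62)
blade 782 (array([0.4402, 0.2259]), array([0.0535, 0.0946]), 2.65) [0.43925333 0.22848718 0.00700087]
```

View pics/w13.png

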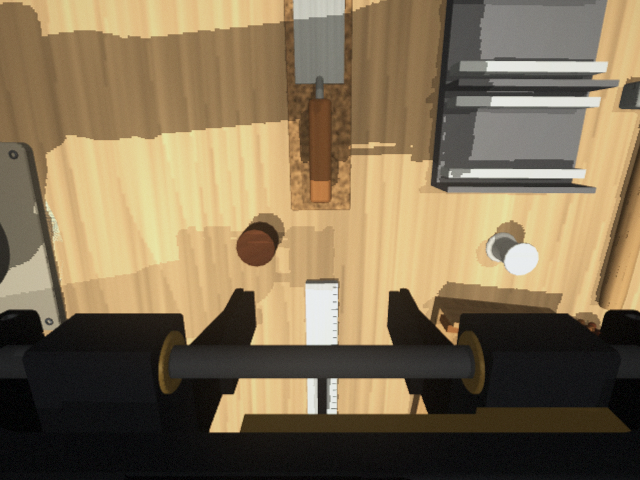

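Wrist view: the spatula lies on the mat, blade at (320,40) and handle at (320,150), both inside the mat outline. The straightedge starts at (322,290). Moving back along -y so one wrist view shows both straightedge and hotel.

jog_arm([
  [0,-0.005,0,-20,0,0,1],
  [0,-0.01,0,-60,0,0,1],
  [0,-0.015,0,-105,0,0,1],
  [0,-0.02,0,-150,0,0,1],
  [0,-0.025,0,-195,0,0,1],
  [0,-0.025,0,-240,0,0,1],
  [0,-0.025,0,-285,0,0,1],
  [0,-0.025,0,-330,0,0,1],
  [0,-0.025,0,-370,0,0,1],
  [0,-0.025,0,-400,0,0,1],
  [0,-0.025,0,-410,0,0,1],
  [0,-0.025,0,-410,0,0,1],
])

```text
time: 33.05
ee_pos: [0.4506, -0.3629, 0.2286]
eef_rot: [0.701, 0.713, -0.001, -0.001]
ft_force: [-0.0, 0.4, -0.6]
width: 0.0868
grip_force: 0.0
```

Run:
```python
from meas import *
s=status.read_state();c=snap("wrist","w14.png");W=cloud(c);np.save("w14.npy",W);im=c["image"].astype(int)
T=R.from_quat(s["eef_rot"]).as_matrix();print(s["ee_pos"],T.round(4).tolist())
F=W.reshape(-1,3);I=im.reshape(-1,3)
m=sel(F,.38,.54,-.40,.02,.003,.018)&(np.ptp(I,1)<40)&(I.sum(1)>300);print("straight",m.sum(),rect(F[m]))
m=sel(F,.38,.54,-.30,-.08,.026,.045);print("rib",m.sum(),rect(F[m]))
m=sel(F,.38,.54,-.40,.02,-.01,.002);print("table z",np.median(F[m][:,2]))
d=np.radians(-5.5);o=np.array([.6588,-.2237]);U=np.array([np.cos(d),np.sin(d)]);V=np.array([-U[1],U[0]])
H=np.c_[(F[:,:2]-o)@U,(F[:,:2]-o)@V,F[:,2]]
pts=[]
for y in np.arange(-.14,.15,.01):
    q=H[sel(H,-.12,-.05,y-.005,y+.005,.014,.026)]
    if len(q)>10: pts.append((y,np.percentile(q[:,0],1),len(q)))
print(np.round(pts,4).tolist())
q=H[sel(H,-.09,.06,-.17,.17,.064,.075)]
for a in(-.07,-.03,.01,.04):
    r=q[abs(q[:,0]-a)<.01];h,e=np.histogram(r[:,1],np.arange(-.17,.17,.001));t=max(5,h.max()*.2);print(a,[round(float(x)*1e3) for x,n in zip(e,h) if n>t])
```

```text
[ 0.45062733 -0.36293168  0.22859076] [[-0.0165, 0.9999, -0.0028], [0.9999, 0.0165, 0.001], [0.001, -0.0028, -1.0]]
straight 5972 (array([ 0.4508, -0.2478]), array([0.04  , 0.1746]), 1.13)
rib 1079 (array([ 0.4499, -0.2016]), array([0.0115, 0.0683]), 1.16)
table z -0.0013765737291980273
[[-0.14, -0.0821, 65.0], [-0.13, -0.0819, 216.0], [-0.12, -0.0819, 297.0], [-0.11, -0.0818, 300.0], [-0.1, -0.0818, 307.0], [-0.09, -0.082, 315.0], [-0.08, -0.0817, 321.0], [-0.07, -0.0821, 161.0], [-0.06, -0.0819, 243.0], [-0.05, -0.0821, 92.0], [-0.04, -0.082, 213.0], [-0.03, -0.0819, 169.0], [-0.02, -0.082, 372.0], [-0.01, -0.0819, 391.0], [0.0, -0.0819, 393.0], [0.01, -0.0818, 398.0], [0.02, -0.0818, 411.0], [0.03, -0.082, 260.0], [0.04, -0.082, 110.0], [0.05, -0.082, 113.0]]
-0.07 [-155, -154, -153, -152, -151, -150, -149, -55, -54, -53, -52, -51, -50, -49]
-0.03 [-154, -153, -152, -151, -150, -149, -55, -54, -53, -52, -51, -50, -49, -36, -35, -34, -33, -32, -31, -30, -29, -28, -27, -26, -25, -24, -23, -22, -21, -20, -19, -18, -17, -16, -15, -14, -13, -12, -11, -10, -9, -8, -7, -6, -5, -4, -3, -2, -1, 0, 1, 2, 3, 4, 5, 6, 7, 8, 9, 10, 11, 12, 13, 14, 15, 16, 17, 18, 19, 20, 21, 22, 23, 24, 25, 26, 27, 28, 29, 30, 31, 32, 33, 45]
0.01 [-154, -153, -152, -151, -150, -149, -55, -54, -53, -52, -51, -50, -49, -38, -37, -36, -35, -34, -33, -32, -31, -30, -29, -28, -27, -26, -25, -24, -23, -22, -21, -20, -19, -18, -17, -16, -15, -14, -13, -12, -11, -10, -9, -8, -7, -6, -5, -4, -3, -2, -1, 0, 1, 2, 3, 4, 5, 6, 7, 8, 9, 10, 11, 12, 13, 14, 15, 16, 17, 18, 19, 20, 21, 22, 23, 24, 25, 26, 27, 28, 29, 30, 31, 32, 33, 34, 35, 36, 45, 46, 47, 48, 49]
0.04 [-154, -153, -152, -151, -150, -149, -55, -54, -53, -52, -51, -50, -49, 45, 46, 47, 48, 49, 50, 51]
```

View pics/w14.png

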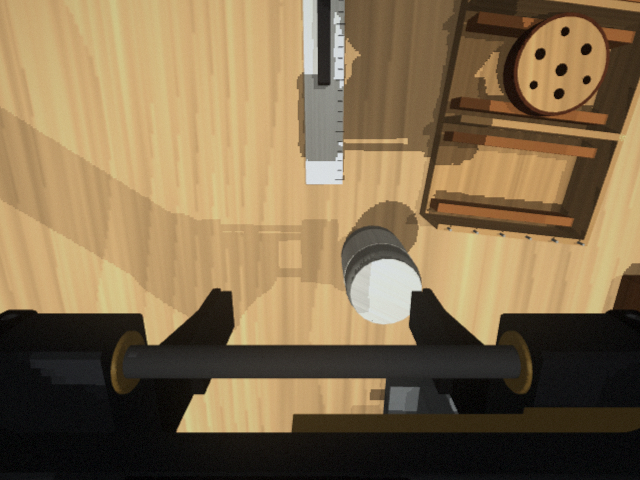

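Wrist view: straightedge near end at (325,180) with its rib at (325,50), and the hotel front edge running from (430,225) to (465,0). Hotel yaw is -5.5°, and its front edge fits a straight line to 0.2 mm. Grasping the rib.

jog_arm([
  [0,0,-0.0035,20,0,0,1],
  [0,0,-0.0035,60,0,15,1],
  [0,0,-0.0035,100,1,40,1],
  [0,0,-0.0035,140,2,70,1],
  [0,0,-0.0035,165,2,105,1],
  [0,0,-0.0035,172,2,140,1],
  [0,0,-0.0035,172,2,170,1],
  [0,0,-0.0035,172,2,190,1],
  [0,0,-0.0035,172,2,200,1],
  [0,0,-0.0035,172,2,204,1],
  [0,0,-0.0035,172,2,204,1],
])

```text
time: 34.2
ee_pos: [0.4496, -0.1903, 0.0258]
eef_rot: [0.699, 0.715, -0.0, -0.001]
ft_force: [0.0, -0.1, 0.2]
width: 0.0872
grip_force: 0.0
```

jog_arm([
  [0,0,0,0,0,0,-1],
  [0,0,0,0,0,0,-1],
  [0,0,0,0,0,0,-1],
  [0,0,0,0,0,0,-1],
  [0,0,0,0,0,0,-1],
  [0,0,0,0,0,0,-1],
  [0,0,0,0,0,0,-1],
  [0,0,0,0,0,0,-1],
  [0,0,0,0,0,0,-1],
  [0,0,0,0,0,0,-1],
  [0,0,0,0,0,0,-1],
  [0,0,0,0,0,0,-1],
], squeeze=50)

```text
time: 35.4
ee_pos: [0.4493, -0.1909, 0.0254]
eef_rot: [0.7, 0.714, -0.001, -0.001]
ft_force: [-0.5, -0.5, 0.6]
width: 0.0029
grip_force: 0.0
```

Run:
```python
from meas import *
for n in("scene","side","wrist"):
    c=snap(n,n+"_m.png");W=cloud(c).reshape(-1,3);I=c["image"].reshape(-1,3).astype(int)
    m=sel(W,.34,.56,-.42,.06,.003,.018)&(np.ptp(I,1)<32)&(I.sum(1)>250);print(n,"straight",m.sum(),rect(W[m]) if m.sum()>9 else 0)
    m=sel(W,.34,.56,-.34,-.0,.026,.040);print("rib",m.sum(),rect(W[m]) if m.sum()>9 else 0)
a=cv2.imread("pics/scene_m.png")[100:360,40:360];b=cv2.imread("pics/side_m.png")[100:360,320:640]
cv2.imwrite("pics/m.png",np.hstack([a,b]))
```

```text
scene straight 1111 (array([ 0.4509, -0.1915]), array([0.0467, 0.2893]), 1.07)
rib 170 (array([ 0.4223, -0.1115]), array([0.0408, 0.2576]), 23.77)
side straight 854 (array([ 0.4517, -0.2306]), array([0.045 , 0.3767]), 2.08)
rib 155 (array([ 0.4199, -0.1106]), array([0.0414, 0.251 ]), 21.54)
wrist straight 20637 (array([ 0.4489, -0.1685]), array([0.0402, 0.2426]), 1.17)
rib 2002 (array([ 0.4492, -0.1831]), array([0.012 , 0.0756]), 1.5)
```

View pics/m.png

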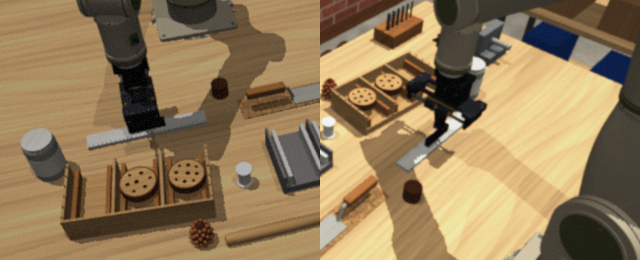

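Crop: the fingers closed at the rib's top without touching the straightedge, which is still at (145,130) in the left half. The pads evidently start above the fingertips, so I'll reopen and take the rib lower.

jog_arm([
  [0,0,0,0,0,-6,0.2],
  [0,0,0,0,0,-6,0.2],
  [0,0,0,0,0,-6,0.2],
  [0,0,0,0,0,-6,0.2],
  [0,0,0,0,0,-6,0.2],
  [0,0,0,0,0,-3,0.2],
  [0,0,0,0,0,2,0.2],
  [0,0,0,0,0,7,0.2],
  [0,0,0,0,0,10,0.2],
  [0,0,0,0,0,11,0.2],
  [0,0,0,0,0,11.5,0.2],
  [0,0,0,0,0,11.5,0.2],
])

```text
time: 36.75
ee_pos: [0.4493, -0.1909, 0.0139]
eef_rot: [0.7, 0.714, -0.001, -0.001]
ft_force: [-0.4, 0.3, 0.3]
width: 0.0522
grip_force: 0.0
```

jog_arm([
  [0,0,0,0,0,0,-1],
  [0,0,0,0,0,0,-1],
  [0,0,0,0,0,0,-1],
  [0,0,0,0,0,0,-1],
  [0,0,0,0,0,0,-1],
  [0,0,0,0,0,0,-1],
  [0,0,0,0,0,0,-1],
  [0,0,0,0,0,0,-1],
  [0,0,0,0,0,0,-1],
])

```text
time: 37.65
ee_pos: [0.4492, -0.1909, 0.0139]
eef_rot: [0.7, 0.714, -0.001, -0.001]
ft_force: [0.5, -0.1, -1.1]
width: 0.0003
grip_force: 0.0
```

Run:
```python
from meas import *
s=status.read_state();print(s["width"],s["grip_force"],s["ee_pos"],s["time"])
c=snap("wrist","wm.png");a=cv2.imread("pics/wm.png")[150:430,160:480];W=cloud(c)
L=(W-np.array(s["ee_pos"]))@R.from_quat(s["eef_rot"]).as_matrix()
for v in range(200,330,15): print(v,[(u,*(L[v,u]*1e3).round(0)) for u in (300,310,320,330,340)])
c=snap("side");b=cv2.resize(c["image"][150:290,420:580,::-1],(320,280));cv2.imwrite("pics/m2.png",np.hstack([a,b]))
```

```text
0.00032179544632130716 0.0 [ 0.44922537 -0.19088808  0.01385506] 37.65
200 [(300, np.float64(50.0), np.float64(-11.0), np.float64(5.0)), (310, np.float64(50.0), np.float64(-6.0), np.float64(4.0)), (320, np.float64(49.0), np.float64(-1.0), np.float64(5.0)), (330, np.float64(49.0), np.float64(5.0), np.float64(5.0)), (340, np.float64(50.0), np.float64(10.0), np.float64(4.0))]
215 [(300, np.float64(41.0), np.float64(-11.0), np.float64(5.0)), (310, np.float64(45.0), np.float64(-5.0), np.float64(-12.0)), (320, np.float64(45.0), np.float64(-1.0), np.float64(-12.0)), (330, np.float64(45.0), np.float64(4.0), np.float64(-12.0)), (340, np.float64(41.0), np.float64(10.0), np.float64(5.0))]
230 [(300, np.float64(33.0), np.float64(-11.0), np.float64(5.0)), (310, np.float64(40.0), np.float64(-5.0), np.float64(-19.0)), (320, np.float64(40.0), np.float64(-1.0), np.float64(-19.0)), (330, np.float64(40.0), np.float64(4.0), np.float64(-19.0)), (340, np.float64(33.0), np.float64(10.0), np.float64(5.0))]
245 [(300, np.float64(24.0), np.float64(-12.0), np.float64(6.0)), (310, np.float64(32.0), np.float64(-
[... 1064 characters left out ...]
at64(-17.0)), (340, np.float64(12.0), np.float64(9.0), np.float64(-26.0))]
305 [(300, np.float64(-12.0), np.float64(-12.0), np.float64(5.0)), (310, np.float64(10.0), np.float64(-5.0), np.float64(-38.0)), (320, np.float64(11.0), np.float64(-1.0), np.float64(-39.0)), (330, np.float64(11.0), np.float64(4.0), np.float64(-38.0)), (340, np.float64(12.0), np.float64(8.0), np.float64(-41.0))]
320 [(300, np.float64(39.0), np.float64(-5.0), np.float64(-102.0)), (310, np.float64(10.0), np.float64(-5.0), np.float64(-51.0)), (320, np.float64(8.0), np.float64(-1.0), np.float64(-48.0)), (330, np.float64(11.0), np.float64(3.0), np.float64(-52.0)), (340, np.float64(12.0), np.float64(7.0), np.float64(-54.0))]
```

View pics/m2.png

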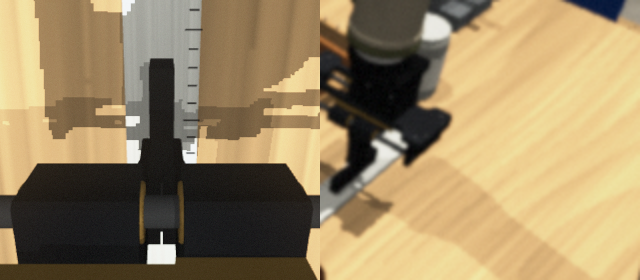

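Crop: the rib top shows unobstructed beneath the closed fingers. I'll measure where the fingers physically end in the tool frame.

jog_arm([
  [0,0,0,0,0,-5,-1],
  [0,0,0,0,0,-25,-1],
  [0,0,0,0,0,-50,-1],
  [0,0,0,0,0,-80,-1],
  [0,0,0,0,0,-100,-1],
  [0,0,0,0,0,-100,-1],
])

```text
time: 38.35
ee_pos: [0.4513, -0.1915, 0.1171]
eef_rot: [0.7, 0.714, 0.001, 0.002]
ft_force: [0.7, 0.2, 0.3]
width: 0.0003
grip_force: 0.0
```

```bash
cat > fing.py <<'E'
from meas import *
s=status.read_state();T=R.from_quat(s["eef_rot"]).as_matrix();print("w",s["width"],s["ee_pos"])
for n in("side","scene"):
    c=snap(n,"f_%s.png"%n);L=(cloud(c).reshape(-1,3)-np.array(s["ee_pos"]))@T
    for z in range(-80,12,6):
        q=L[sel(L,-.04,.04,-.08,.08,z*1e-3,(z+6)*1e-3)]
        if len(q)>2: print(n,z,len(q),(np.percentile(q,[2,98],axis=0)*1e3).round(0)[:,:2].tolist())
E
python3 fing.py
```

```text
w 0.0003393292333151074 [ 0.45125906 -0.19153061  0.11710235]
side -80 9 [[11.0, -14.0], [15.0, 16.0]]
side -74 27 [[7.0, -13.0], [16.0, 14.0]]
side -68 23 [[2.0, -13.0], [15.0, 12.0]]
side -62 24 [[-6.0, -12.0], [15.0, 11.0]]
side -56 21 [[-6.0, -10.0], [15.0, 10.0]]
side -50 21 [[-4.0, -9.0], [16.0, 10.0]]
side -44 20 [[-4.0, -9.0], [16.0, 8.0]]
side -38 23 [[-7.0, -9.0], [15.0, 9.0]]
side -32 21 [[-5.0, -8.0], [16.0, 9.0]]
side -26 4 [[5.0, -7.0], [13.0, 2.0]]
```

jog_arm([
  [0,0,0,0,0,0,-0.4],
  [0,0,0,0,0,0,-0.4],
  [0,0,0,0,0,0,-0.4],
  [0,0,0,0,0,0,-0.4],
  [0,0,0,0,0,0,-0.4],
])

```text
time: 38.95
ee_pos: [0.4493, -0.1909, 0.1136]
eef_rot: [0.7, 0.714, -0.001, -0.001]
ft_force: [0.4, -0.8, 1.0]
width: 0.0245
grip_force: 0.0
```

```bash
python3 fing.py
python3 - <<'E'
import cv2,numpy as np
a=cv2.imread("pics/f_side.png")[60:260,360:600];b=cv2.imread("pics/f_scene.png")[100:300,90:330]
cv2.imwrite("pics/m3.png",cv2.resize(np.hstack([a,b]),None,fx=1.6,fy=1.6))
E
```

```text
w 0.02453785105753412 [ 0.44931965 -0.19087041  0.11364354]
side -80 18 [[2.0, -25.0], [15.0, 28.0]]
side -74 40 [[-5.0, -26.0], [17.0, 27.0]]
side -68 29 [[-6.0, -24.0], [15.0, 24.0]]
side -62 29 [[-7.0, -24.0], [15.0, 24.0]]
side -56 26 [[-6.0, -23.0], [16.0, 22.0]]
side -50 27 [[-7.0, -21.0], [14.0, 22.0]]
side -44 26 [[-6.0, -21.0], [14.0, 21.0]]
side -38 34 [[-7.0, -21.0], [15.0, 21.0]]
side -32 25 [[-7.0, -20.0], [14.0, 21.0]]
side -26 9 [[-4.0, -19.0], [13.0, 21.0]]
scene -38 5 [[-7.0, 22.0], [-1.0, 25.0]]
scene -32 19 [[-10.0, 20.0], [10.0, 24.0]]
scene -26 8 [[-11.0, 20.0], [9.0, 23.0]]
```

View pics/m3.png

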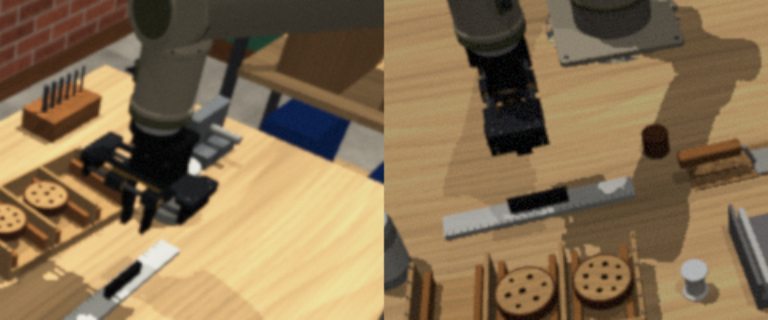

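Run:
```python
from meas import *
s=status.read_state();T=R.from_quat(s["eef_rot"]).as_matrix()
for n in("side","scene"):
    c=snap(n);L=(cloud(c).reshape(-1,3)-np.array(s["ee_pos"]))@T
    for z in range(-170,-10,8):
        q=L[sel(L,-.06,.06,-.13,.13,z*1e-3,(z+8)*1e-3)]
        if len(q)>2: print(n,z,len(q),(np.percentile(q,[1,99],axis=0)*1e3).round(0)[:,:2].tolist())
    q=L[sel(L,-.1,.1,-.1,.1,.05,.13)];print("bar/table z",(np.percentile(q[:,2],[5,50,95])*1e3).round(1))
```

```text
side -170 110 [[-18.0, -49.0], [28.0, 18.0]]
side -162 129 [[-18.0, -50.0], [31.0, 17.0]]
side -154 112 [[-16.0, -50.0], [30.0, 16.0]]
side -146 193 [[-28.0, -92.0], [40.0, 93.0]]
side -138 806 [[-32.0, -94.0], [40.0, 94.0]]
side -130 199 [[-30.0, -94.0], [42.0, 92.0]]
side -122 254 [[-24.0, -92.0], [42.0, 87.0]]
side -114 277 [[-27.0, -86.0], [42.0, 85.0]]
side -106 173 [[-32.0, -87.0], [43.0, 85.0]]
side -98 37 [[-32.0, -86.0], [41.0, 86.0]]
side -90 14 [[-10.0, 18.0], [15.0, 28.0]]
side -82 27 [[1.0, -24.0], [17.0, 30.0]]
side -74 44 [[-6.0, -25.0], [16.0, 28.0]]
side -66 42 [[-7.0, -25.0], [15.0, 25.0]]
side -58 32 [[-6.0, -24.0], [16.0, 22.0]]
side -50 40 [[-9.0, -22.0], [15.0, 22.0]]
side -42 38 [[-6.0, -21.0], [15.0, 23.0]]
side -34 37 [[-8.0, -21.0], [16.0, 22.0]]
side -26 8 [[-4.0, -19.0], [13.0, 22.0]]
bar/table z [ 95.2 113.4 116.5]
scene -170 71 [[-22.0, -2.0], [24.0, 21.0]]
scene -162 91 [[-21.0, -12.0], [26.0, 21.0]]
scene -154 76 [[-24.0, -2.0], [26.0, 20.0]]
scene -146 115 [[-26.0, 2.0], [32.0, 97.0]]
scene -138 636 [[-36.0, 9.0], [36.0, 98.0]]
scene -130 129 [[-37.0, -36.0], [37.0, 98.0]]
scene -122 410 [[-37.0, -46.0], [37.0, 96.0]]
scene -114 190 [[-37.0, -79.0], [37.0, 91.0]]
scene -106 141 [[-37.0, -81.0], [37.0, 91.0]]
scene -98 62 [[-36.0, -80.0], [37.0, 90.0]]
scene -90 8 [[-10.0, -19.0], [11.0, -15.0]]
scene -34 21 [[-11.0, 20.0], [10.0, 25.0]]
scene -26 9 [[-8.0, 18.0], [5.0, 23.0]]
bar/table z [ 89.8 113.7 117.5]
```

The gripper sits about 22 mm higher than the reported TCP: fingertips at tool z≈-22, body at ≈-93, which is consistent with each other. I'll go 22 mm lower for the rib and watch the force.

jog_arm([
  [0,0,0,0,0,20,-0.1],
  [0,0,0,0,0,50,-0.1],
  [0,0,0,0,0,80,-0.1],
  [0,0,0,0,0,100,-0.1],
  [0,0,0,0,0,108,-0.1],
  [0,0,0,0,0,112,-0.1],
  [0,0,0,0,0,115,-0.1],
  [0,0,0,0,0,117,-0.1],
  [0,0,0,0,0,118.5,-0.1],
  [0,0,0,0,0,120,-0.1],
  [0,0,0,0,0,121,-0.1],
  [0,0,0,0,0,121,-0.1],
])

```text
time: 40.35
ee_pos: [0.4492, -0.1909, -0.0071]
eef_rot: [0.7, 0.714, -0.001, -0.001]
ft_force: [-0.0, 0.4, -0.7]
width: 0.0389
grip_force: 0.0
```

jog_arm([
  [0,0,0,0,0,0,-1],
  [0,0,0,0,0,0,-1],
  [0,0,0,0,0,0,-1],
  [0,0,0,0,0,0,-1],
  [0,0,0,0,0,0,-1],
  [0,0,0,0,0,0,-1],
  [0,0,0,0,0,0,-1],
  [0,0,0,0,0,0,-1],
])

```text
time: 41.15
ee_pos: [0.4493, -0.1909, -0.0071]
eef_rot: [0.7, 0.714, -0.001, -0.001]
ft_force: [0.6, 0.1, 0.3]
width: 0.0113
grip_force: 50.0
```

jog_arm([
  [0,0,0,0,0,-5,-1],
  [0,0,0,0,0,-15,-1],
  [0,0,0,0,0,-30,-1],
  [0,0,0.01,-2,5,-40,-1],
  [0,0,0.03,-6,18,-40,-1],
  [0,0,0.055,-11,35,-40,-1],
  [0,0,0.08,-16,52,-40,-1],
  [0,0,0.1,-20,67,-40,-1],
  [0,0,0.112,-23,77,-40,-1],
  [0,0,0.116,-24,81,-40,-1],
  [0,0,0.116,-24,81,-40,-1],
  [0,0,0.116,-24,81,-40,-1],
])

```text
time: 42.35
ee_pos: [0.5301, -0.2131, 0.0326]
eef_rot: [0.74, 0.673, -0.001, -0.001]
ft_force: [0.8, 0.7, -3.7]
width: 0.0115
grip_force: 50.0
```

```bash
cat > se.py <<'E'
from meas import *
import sys
s=status.read_state();c=snap("wrist","wse.png");F=cloud(c).reshape(-1,3);I=c["image"].reshape(-1,3).astype(int)
T=R.from_quat(s["eef_rot"]).as_matrix();p=np.array(s["ee_pos"]);print(p.round(4),T[:,0].round(4),"w",s["width"],s["ft_force"])
d=np.radians(-5.5);o=np.array([.6588,-.2237]);U=np.array([np.cos(d),np.sin(d)]);V=np.array([-U[1],U[0]])
H=np.c_[(F[:,:2]-o)@U,(F[:,:2]-o)@V,F[:,2]]
L=(F-p)@T
zb=.012+p[2]+.0071
m=sel(L,-.02,.16,-.03,.03,-p[2]*0-.013,.012)&(H[:,0]<-.086 if zb<.03 else True)&(H[:,2]>zb-.012)&(I.sum(1)>100)
q=H[m]
ed=[]
for y in np.arange(-.02,.13,.01):
    a=q[abs(q[:,1]-y)<.004,0]
    if len(a)>8: ed.append((y,np.percentile(a,1),np.percentile(a,99)))
ed=np.array(ed);print("bar far end y",np.percentile(q[:,1],99.5).round(4),"mean z",np.median(q[:,2]).round(4))
print("edges mm",(ed*1e3).round(1).tolist())
k=np.polyfit(ed[:,0],ed[:,2],1);k1=np.polyfit(ed[:,0],ed[:,1],1);print("front edge slope deg",np.degrees(k[0]),np.degrees(k1[0]),"x at 0",np.polyval(k,0),np.polyval(k1,0))
pts=[]
for y in np.arange(-.03,.15,.01):
    r=H[sel(H,-.095,-.05,y-.005,y+.005,.016,.026)]
    if len(r)>10: pts.append((y,np.percentile(r[:,0],1)))
print("hotel front",(np.array(pts)*1e3).round(1).tolist())
E
python3 se.py
```

```text
[ 0.5301 -0.2131  0.0326] [9.500e-02 9.955e-01 1.000e-04] w 0.011503543127241694 [ 0.77966763  0.65016077 -3.70851532]Traceback (most recent call last):
  File "se.py", line 15, in <module>
    ed=np.array(ed);print("bar far end y",np.percentile(q[:,1],99.5).round(4),"mean z",np.median(q[:,2]).round(4))
                                          ~~~~~~~~~~~~~^^^^^^^^^^^^^
    return _quantile_unchecked(
        a, q, axis, out, overwrite_input, method, keepdims, weights)
    return _ureduce(a,
                    func=_quantile_ureduce_func,
    ...<5 lines>...
                    overwrite_input=overwrite_input,
                    method=method)
    r = func(a, **kwargs)
    result = _quantile(arr,
                       quantiles=q,
    ...<2 lines>...
                       out=out,
                       weights=wgt)
    slices_having_nans = np.isnan(arr[-1, ...])
                                  ~~~^^^^^^^^^
IndexError: index -1 is out of bounds for axis 0 with size 0
```

View pics/wse.png

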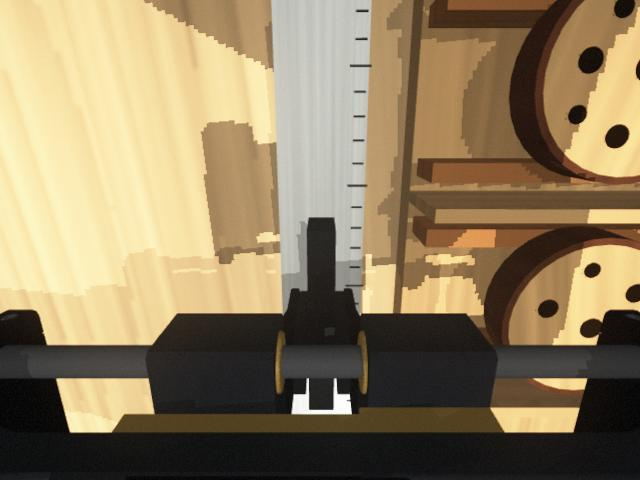

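Wrist view: the bar at (320,100) is held parallel to the hotel front at (400,200). I've now viewed 16 pictures, over the limit of 14, so I'll use only numbers from here on.

```bash
sed -i 's/^m=sel(L.*$/m=sel(L,.015,.2,-.04,.04,-.0215,-.0125)/' se.py; python3 se.py
```

```text
[ 0.5301 -0.2131  0.0327] [9.500e-02 9.955e-01 1.000e-04] w 0.011708906127737354 [-0.5546703   0.16107365 -3.82701958]
bar far end y 0.1318 mean z 0.0484
edges mm [[10.0, -148.8, -109.5], [20.0, -149.1, -109.7], [30.0, -149.1, -109.6], [40.0, -148.9, -109.5], [50.0, -148.9, -109.7], [60.0, -149.0, -109.6], [70.0, -148.8, -109.8], [80.0, -148.9, -109.7], [90.0, -148.8, -109.6], [100.0, -148.8, -109.7], [110.0, -148.8, -109.5], [120.0, -148.8, -109.7]]
front edge slope deg -0.02004813844834375 0.09032716643958688 x at 0 -0.10961140299212552 -0.14900964106833353
hotel front [[-20.0, -82.1], [-10.0, -82.0], [0.0, -82.0], [10.0, -82.0], [20.0, -82.0], [30.0, -82.1], [40.0, -82.1], [50.0, -82.0], [60.0, -82.1], [70.0, -82.0], [80.0, -82.0], [90.0, -81.9], [100.0, -82.0], [110.0, -82.0], [120.0, -81.9], [130.0, -82.0], [140.0, -82.1]]
```

jog_arm([
  [0,0,0,0,5,3,-1],
  [0,0,0,0,12,10,-1],
  [0,0,0,0,18,18,-1],
  [0,0,0,0,22,25,-1],
  [0,0,0,0,24,30,-1],
  [0,0,0,0,25,33,-1],
  [0,0,0,0,25,34,-1],
  [0,0,0,0,25,34,-1],
])

```text
time: 43.25
ee_pos: [0.5554, -0.2156, -0.0014]
eef_rot: [0.74, 0.673, -0.001, -0.001]
ft_force: [0.2, 1.1, -2.5]
width: 0.0115
grip_force: 50.0
```

```bash
python3 se.py
```

```text
[ 0.5554 -0.2156 -0.0014] [ 0.0951  0.9955 -0.    ] w 0.011456828634318673 [ 0.22498322  1.06453978 -2.51508053]
bar far end y 0.1318 mean z 0.0144
edges mm [[10.0, -122.9, -66.8], [20.0, -123.7, -75.2], [30.0, -123.7, -79.7], [40.0, -123.4, -80.6], [50.0, -123.4, -71.1], [60.0, -123.5, -80.7], [70.0, -123.4, -67.4], [80.0, -123.4, -66.5], [90.0, -123.4, -65.4], [100.0, -123.3, -65.5], [110.0, -123.3, -65.8], [120.0, -123.3, -65.7]]
front edge slope deg 6.013658686833703 0.05497410057785053 x at 0 -0.07768305066168883 -0.12344776957320704
hotel front [[0.0, -81.9], [10.0, -93.5], [20.0, -82.0], [30.0, -87.4], [40.0, -82.0], [50.0, -82.0], [60.0, -90.2], [70.0, -81.9], [80.0, -81.8], [90.0, -81.9], [100.0, -81.9], [110.0, -81.8], [120.0, -81.8], [130.0, -81.8]]
```

jog_arm([
  [0,0,0,0,0,2,-1],
  [0,0,0,0,0,4,-1],
  [0,0,0,0,0,5.3,-1],
  [0,0,0,0,0,5.7,-1],
  [0,0,0,0,0,5.7,-1],
  [0,0,0,0,0,5.7,-0.55],
  [0,0,0,0,0,5.7,-0.55],
  [0,0,0,0,0,5.7,-0.55],
  [0,0,0,0,0,5.7,-0.55],
])

```text
time: 44.2
ee_pos: [0.5558, -0.2157, -0.0068]
eef_rot: [0.74, 0.673, -0.0, -0.0]
ft_force: [-1.2, 0.1, -0.1]
width: 0.0196
grip_force: 0.0
```

jog_arm([
  [0,0,0,0,0,0,-0.55],
  [0,0,0,0,0,-8,-0.55],
  [0,0,0,0,0,-22,-0.55],
  [0,0,0,0,0,-50,-0.55],
  [0,0,0,0,0,-90,-0.55],
  [0,0,0,0,-20,-130,-0.55],
  [0,0,0,-30,-50,-165,-0.55],
  [0,0,0,-70,-80,-190,-0.55],
  [0,0,0,-110,-90,-200,-0.55],
  [0,0,0,-140,-95,-200,-0.55],
  [0,0,0,-145,-95,-200,-0.55],
  [0,0,0,-145,-95,-200,-0.55],
])

```text
time: 45.4
ee_pos: [0.4472, -0.3517, 0.1941]
eef_rot: [0.741, 0.672, -0.0, -0.0]
ft_force: [-0.1, 1.4, -0.8]
width: 0.0196
grip_force: 0.0
```

```bash
cat > fin.py <<'E'
from meas import *
s=status.read_state();print(s["time"],s["ee_pos"],s["width"],s["grip_force"])
d=np.radians(-5.5);o=np.array([.6588,-.2237]);U=np.array([np.cos(d),np.sin(d)]);V=np.array([-U[1],U[0]])
for n in("wrist","scene","side"):
    c=snap(n);F=cloud(c).reshape(-1,3);I=c["image"].reshape(-1,3).astype(int)
    H=np.c_[(F[:,:2]-o)@U,(F[:,:2]-o)@V,F[:,2]]
    m=sel(H,-.15,-.075,-.18,.18,.004,.016)&(np.ptp(I,1)<35)&(I.sum(1)>200);print(n,"bar hotel frame",m.sum(),rect(H[m]) if m.sum()>9 else 0,np.median(H[m],0) if m.sum() else 0)
    q=H[m];print("  rear/front",[((np.percentile(a,[1,99])*1e3).round(1)).tolist() for y in(-.1,-.06,.06,.1) for a in[q[abs(q[:,1]-y)<.01,0]] if len(a)>4])
    q=[H[sel(H,-.14,-.06,y-.01,y+.01,.016,.026)][:,0] for y in(-.1,0,.1)];print("  hotel front",[(np.percentile(a,1)*1e3).round(1) for a in q if len(a)>4])
    m=sel(H,-.15,-.08,-.1,.1,.026,.045);print("  rib",m.sum(),rect(H[m]) if m.sum()>9 else 0)
    for yy in(0,.1):
        q=H[sel(H,-.06,.04,yy-.045,yy+.045,.064,.078)];print("  slice",len(q),np.median(q,0).round(4) if len(q) else 0)
    m=sel(F,.38,.52,.1,.36,.002,.016)&(np.ptp(I,1)<30)&(I.sum(1)>200);print("  blade",m.sum(),rect(F[m]) if m.sum()>9 else 0)
    q=F[sel(F,.40,.50,.05,.20,.05,.075)];print("  handle",len(q),rect(q) if len(q)>9 else 0)
E
python3 fin.py
```

```text
45.4 [ 0.44722619 -0.35174187  0.19407884] 0.01961517832746828 0.0
wrist bar hotel frame 6983 (array([-0.1049, -0.0684]), array([0.2273, 0.0618]), 83.66) [-0.10878836 -0.06466168  0.00854568]
  rear/front [[-123.5, -83.8], [-123.5, -83.9]]
  hotel front [np.float64(-82.0), np.float64(-109.6)]
  rib 1808 (array([-0.1026, -0.0094]), array([0.0274, 0.0964]), 10.77)
  slice 9016 [-0.0077 -0.0028  0.0688]
  slice 0 0
  blade 0 0
  handle 0 0
scene bar hotel frame 697 (array([-0.1069, -0.0188]), array([0.0375, 0.3218]), 0.06) [-0.10855328  0.00711347  0.00917177]
  rear/front [[-122.0, -91.0], [-121.8, -91.5], [-123.9, -91.3], [-123.2, -96.3]]
  hotel front [np.float64(-79.8), np.float64(-99.3)]
  rib 234 (array([-0.102 ,  0.0028]), array([0.1003, 0.0269]), 82.1)
  slice 955 [-0.0022 -0.0004  0.0695]
  slice 933 [-0.0052  0.101   0.0693]
  blade 488 (array([0.4488, 0.1931]), array([0.0586, 0.0911]), 0.48)
  handle 248 (array([0.4534, 0.0885]), array([0.0269, 0.0774]), 3.59)
side bar hotel frame 934 (array([-0.1028, -0.0152]), array([0.3259, 0.0675]), 85.67) [-0.10828365  0.03619802  0.00945213]
  rear/front [[-123.4, -78.3], [-124.9, -93.1], [-123.2, -79.2], [-123.6, -80.0]]
  hotel front [np.float64(-81.5), np.float64(-109.8), np.float64(-81.4)]
  rib 160 (array([-0.0958,  0.0023]), array([0.108 , 0.0312]), 90.0)
  slice 439 [-0.0096  0.0037  0.0697]
  slice 469 [-0.0123  0.1057  0.0699]
  blade 705 (array([0.4466, 0.1942]), array([0.0521, 0.0896]), 1.35)
  handle 305 (array([0.4501, 0.0941]), array([0.0217, 0.0882]), 3.18)
```

Straightedge is flush: gap about 1.8 mm, parallel and centred. The spatula got nudged about 33 mm but its blade centre and grip are still well over the mat. I'll check it is flat, then hand in.

Run:
```python
from meas import *
ok=True
for n in("scene","side"):
    c=snap(n);F=cloud(c).reshape(-1,3);I=c["image"].reshape(-1,3).astype(int)
    m=sel(F,.38,.52,.1,.36,.002,.03)&(np.ptp(I,1)<30)&(I.sum(1)>200);q=F[m];k=np.linalg.lstsq(np.c_[q[:,:2],np.ones(len(q))],q[:,2],rcond=None)[0]
    h=F[sel(F,.43,.47,.04,.14,.054,.075)];print(n,np.median(q,0).round(4),k.round(3),np.median(h,0).round(4)); ok&=abs(np.median(q[:,2])-.007)<.003 and abs(np.median(h[:,2])-.06)<.005
print(ok)
if ok: print(order.close_job())
```

```text
scene [0.4497 0.1921 0.0059] [ 0.007 -0.005  0.004] [0.456  0.0835 0.0584]
side [0.4465 0.1946 0.0069] [-0.005 -0.032  0.016] [0.4497 0.0878 0.0596]
True
the job is handed in; nothing more can be done
None
```

The job is handed in, with no verdict returned: by my last camera measurements both slices lie flat in hotel bays, the spatula is flat on the mat (though nudged about 33 mm after I set it down), and the straightedge sits along the hotel front with a gap of about 1.8 mm; I viewed 16 pictures, two over the limit of 14.

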